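# Close the key-cutting counter

### The job

Close the key counter for the night: push the key machine's red-tipped lever fully away from the robot to switch it off, then hang the red saddle sign over the guard bar, astride it with one leg on each side, and then put the work away: stand every lock cylinder on the counter upright, fully down in the tray pocket marked with its own colour, and slide the scraper blade-first fully home into the slot of its yellow guard. Leave the other things on the counter where they are.

Things in the scene. Friction and masses are not known exactly. Their poses are not given: they have to be found in the camera images.
- switch (a joint): power lever of the key machine, rad: about 0 = leaning towards the robot (running), 1.0 = leaning fully away (off); it swings in the machine's x-z plane, 0.08 m from pivot to ball, stays where it is left, about 1 N at the ball
- switch_tip (a point): centre of the red ball (26 mm across) on the end of the lever's thin rod (10 mm); moves with the lever; about 145 mm above the counter
- switch_pivot (a point): lever pivot, 72 mm above the counter, on the plinth (120 mm in x, from 45 mm to the -y side; 50 mm high) at the right end of the key machine; z up, x axis = the way the lever must be pushed (away from the robot), same axes as the machine. The machine's bulk (300 x 250 mm, 190 mm high) begins 130 mm to the +y side of this point
- sign: red plastic saddle sign, a folded inverted U with a peaked roof: 50 mm wide outside (x), 80 mm long (y), 64 mm to the peak, legs 4 mm thick and upright up to 50 mm, 42 mm apart inside; origin midway between the feet of the legs, z up. Stands on the counter at first. 0.12 kg. Can be gripped across x on the outside of the two legs
- rail_mid (a point): middle of the axis of a low steel guard bar, 120 mm above the counter; bar 12 mm in diameter, running along this point's y axis between two posts at y = +-110 mm with round feet of 35 mm radius. A hung sign has its origin about 54 mm below this point, its y axis along the bar (either way round); one knocked aside stays on the bar but sits askew across it
- cyl_red: brass lock cylinder with a red top end, standing on end: 62 mm tall, footprint 33 mm (x, a round barrel of 17 mm at the -x end running into a flat 10 mm rib at the +x end) by 17 mm (y); origin at the middle of the 33 mm x 17 mm footprint, z up. 0.18 kg. May be absent
- cyl_yellow: brass lock cylinder with a yellow top end, standing on end: 62 mm tall, footprint 33 mm (x, a round barrel of 17 mm at the -x end running into a flat 10 mm rib at the +x end) by 17 mm (y); origin at the middle of the 33 mm x 17 mm footprint, z up. 0.18 kg. May be absent
- cyl_green: brass lock cylinder with a green top end, standing on end: 62 mm tall, footprint 33 mm (x, a round barrel of 17 mm at the -x end running into a flat 10 mm rib at the +x end) by 17 mm (y); origin at the middle of the 33 mm x 17 mm footprint, z up. 0.18 kg. May be absent
- cyl_blue: brass lock cylinder with a blue top end, standing on end: 62 mm tall, footprint 33 mm (x, a round barrel of 17 mm at the -x end running into a flat 10 mm rib at the +x end) by 17 mm (y); origin at the middle of the 33 mm x 17 mm footprint, z up. 0.18 kg. May be absent
- cyl_white: brass lock cylinder with a white top end, standing on end: 62 mm tall, footprint 33 mm (x, a round barrel of 17 mm at the -x end running into a flat 10 mm rib at the +x end) by 17 mm (y); origin at the middle of the 33 mm x 17 mm footprint, z up. 0.18 kg. May be absent
- pocket_red (a point): floor centre of the tray pocket marked with red patches, 6 mm above the counter; rectangular pocket 37 mm (tray x) by 21 mm (tray y), 24 mm deep, open upwards; a cylinder fits either way round; axes as the tray's. The tray is a fixed dark wooden block 90 (x) x 230 (y) x 30 mm high, five pockets in a row along its y at 44 mm pitch: red, yellow, green, blue, white from -y to +y
- pocket_yellow (a point): floor centre of the tray pocket marked with yellow patches, 6 mm above the counter; rectangular pocket 37 mm (tray x) by 21 mm (tray y), 24 mm deep, open upwards; a cylinder fits either way round; axes as the tray's. The tray is a fixed dark wooden block 90 (x) x 230 (y) x 30 mm high, five pockets in a row along its y at 44 mm pitch: red, yellow, green, blue, white from -y to +y
- pocket_green (a point): floor centre of the tray pocket marked with green patches, 6 mm above the counter; rectangular pocket 37 mm (tray x) by 21 mm (tray y), 24 mm deep, open upwards; a cylinder fits either way round; axes as the tray's. The tray is a fixed dark wooden block 90 (x) x 230 (y) x 30 mm high, five pockets in a row along its y at 44 mm pitch: red, yellow, green, blue, white from -y to +y
- pocket_blue (a point): floor centre of the tray pocket marked with blue patches, 6 mm above the counter; rectangular pocket 37 mm (tray x) by 21 mm (tray y), 24 mm deep, open upwards; a cylinder fits either way round; axes as the tray's. The tray is a fixed dark wooden block 90 (x) x 230 (y) x 30 mm high, five pockets in a row along its y at 44 mm pitch: red, yellow, green, blue, white from -y to +y
- pocket_white (a point): floor centre of the tray pocket marked with white patches, 6 mm above the counter; rectangular pocket 37 mm (tray x) by 21 mm (tray y), 24 mm deep, open upwards; a cylinder fits either way round; axes as the tray's. The tray is a fixed dark wooden block 90 (x) x 230 (y) x 30 mm high, five pockets in a row along its y at 44 mm pitch: red, yellow, green, blue, white from -y to +y
- scraper: bench scraper lying on its flat steel blade: blade 110 mm (x from -30 to +80 mm) by 56 mm (y) by 4 mm thick; upright orange grip fin on top 45 mm long (x from -20 to +25 mm), 14 mm thick (y), top 50 mm above the underside; origin on the underside below the fin's middle (x = 0), +x towards the working edge. 0.2 kg
- scraper_edge (a point): middle of the scraper blade's working edge (80 mm in +x from the scraper's origin, 2 mm above the underside)
- guard: yellow blade guard block, fixed, 60 mm (x) by 84 mm (y) by 36 mm high, origin on the counter under its middle; a level slot opens in its -x face at counter level: 62 mm wide, 9 mm high, 45 mm deep, its floor is the counter
- guard_end (a point): middle of the slot's end wall, 45 mm in +x from the slot mouth, 2 mm above the counter; axes as the guard's, +x into the slot
- padlock: bystander: brass padlock lying flat, 95 x 45 x 22 mm
- tape_measure: bystander: yellow tape measure, 68 x 40 mm, 62 mm high
- brush: bystander: small brush with wooden handle, 130 mm long, lying, origin at its middle
- lubricant: bystander: blue bottle with white cap, 44 mm across, 120 mm high
- blank_carton: bystander: small cardboard carton 90 x 60 x 40 mm
Things that resemble listed ones, but are neither listed nor needed, are in the scene too. What is shaped like the guard but green is not meant. What is shaped like the scraper but green is not meant.

How it is judged:
On the way, in this order (a step that is already met when the one before it is completed fails the run):
1. the key machine is switched off (lever pushed fully away) (value of joint switch above 0.85 rad), for 0.2 s.
2. the sign hangs astride the guard bar, released (x of sign in the frame of rail_mid between -0.012 and 0.012 m and y of sign in the frame of rail_mid between -0.06 and 0.06 m and z of sign in the frame of rail_mid between -0.06 and -0.04 m and angle between sign's own z axis and vertical below 0.2 rad and angle between the y axis of sign and the y axis of rail_mid, either way round below 0.25 rad and contact force between the fingers and sign below 0.2 N), for 0.3 s.
3. all cylinders present stand in the pockets of their colour and the scraper is home in its guard, released (horizontal distance between cyl_red and pocket_red below 0.007 m and z of cyl_red in the frame of pocket_red below 0.005 m and angle between each of cyl_red, cyl_yellow, cyl_green, cyl_blue, cyl_white's own z axis and vertical below 0.2 rad and contact force between the fingers and cyl_red below 0.2 N and horizontal distance between cyl_yellow and pocket_yellow below 0.007 m and z of cyl_yellow in the frame of pocket_yellow below 0.005 m and contact force between the fingers and cyl_yellow below 0.2 N and horizontal distance between cyl_green and pocket_green below 0.007 m and z of cyl_green in the frame of pocket_green below 0.005 m and contact force between the fingers and cyl_green below 0.2 N and horizontal distance between cyl_blue and pocket_blue below 0.007 m and z of cyl_blue in the frame of pocket_blue below 0.005 m and contact force between the fingers and cyl_blue below 0.2 N and horizontal distance between cyl_white and pocket_white below 0.007 m and z of cyl_white in the frame of pocket_white below 0.005 m and contact force between the fingers and cyl_white below 0.2 N and y of scraper_edge in the frame of guard_end between -0.007 and 0.007 m and x of scraper_edge in the frame of guard_end above -0.007 m and z of scraper_edge in the frame of guard_end below 0.008 m and angle between scraper's own z axis and vertical below 0.12 rad and angle between the x axis of scraper and the x axis of guard, either way round below 0.15 rad and contact force between the fingers and scraper below 0.2 N), for 0.2 s.
At the end, for the whole second after the job is handed in: Lever over 0.85 rad; sign on the bar, its origin 40-60 mm below the axis, 12 mm across, 60 mm along, tilt 0.2 rad; cylinders present in own pockets, 7 mm off-centre, foot 5 mm from floor, tilt 0.2; scraper edge 7 mm from the slot end and middle, straight to 0.15; all released and at rest (all of step 2 and all of step 3 and value of joint switch above 0.85 rad and linear speed of sign below 0.03 m/s and linear speed of each of scraper, cyl_red, cyl_yellow, cyl_green, cyl_blue, cyl_white below 0.02 m/s); the robot touches nothing.
It fails at once if a bystander (padlock, tape measure, brush, bottle or carton) is shoved more than 5 cm (distance of any of padlock, tape_measure, brush, lubricant, blank_carton from where it was at the start of the episode above 0.05 m).
Of cyl_red, cyl_yellow, cyl_green, cyl_blue, cyl_white only 3 to 5 are there at a start; the rules pass over those that are not, and their reading is None.
At some moment in a run one of scraper, sign may be knocked a few centimetres aside while the robot is not near it.
It also fails if it takes over 210 s, if anything falls off the work surface, if the arm or the gripper's body presses on something with over 40 N, if the wrist force passes 120 N, or if a joint passes its speed limit or range.

### The arm

A 7-joint arm with a two-finger parallel gripper is mounted at the origin on the work surface. World frame = base frame: x ahead of the robot, y to its left, z up, the work surface at z = 0. Lengths are in m, angles in rad, forces in N, time in s.
With the tool pointing down it reaches from about 0.4 to 0.75 m from the base axis. Payload 19.5 kg.
Tool frame: the origin (TCP) lies midway between the tips of the shut fingers; the grasp point (between the pads) lies 19 mm behind it (arm.tcp_to_grasp is the distance from the TCP to the grasp point, in m); z points along the fingers, y is the line along which they close (so a half turn about z gives the same grasp; the last joint's range is limited). The gripper opens to 85 mm and grips with 20 to 120 N. Pads are 22 mm wide; open, the fingers measure 114 mm over their backs; the gripper's body (76 mm by 85 mm) begins 54 mm behind the grasp point. The pads swing forward as they close: fully open they stand 13 mm farther back than shut.
Start: joints at [-1.325, 0.707, -0.028, 1.485, 0.022, 0.951, -0.075], TCP at [0.163, 0.551, 0.231] pointing down, gripper open.
Joint ranges: [-2.71, 2.71], [-0.32, 2.16], [-1.57, 1.52], [0, 2.45], [-1.46, 4.6], [0, 2.02], [-2.83, 2.83]. Speed limits (rad/s): [1.89, 1.89, 2.57, 2.57, 3.01, 3.01, 3.01].

### API

Orientations are given as a unit quaternion [x, y, z, w].
In Python, from rig import arm gives the robot as it stands.
- The arm moves only by the tool arm_command, never from a script. Its argument "steps" is a list that holds one entry, the list of rows, each a list of 6 numbers: the shift along the tool's x, y, z in m, then the turn, a rotation vector about the tool's x, y, z in degrees. A call has exactly 10 rows; each row is the pose to reach, as a shift and turn from the pose commanded when the call began, along the tool's axes at that moment; what a row does not reach only later rows make up. A row lasts 1/12 s, in which the tool goes at most 41.7 mm and 7.16 degrees, less where a joint would pass 70% of its speed; a pose out of reach is approached as far as the arm can. A call with a gripper value outside its range is refused whole. "grip" is the finger opening in m, from 0 to 0.0854, set as the call begins (left out, the last holds). The fingers move at their own pace and stop on an object; "newtons" is the grip in N (left out, the last holds). Time passes only in rows, so rows that repeat a pose let the fingers close, or fill a call up. It gives the time, the measured TCP pose, the force, the opening and the grip force at its end, in the units of the state.
- arm.get_obs(): the state, without advancing time (a new reading comes with each control period).
- arm.camera(name): name is "side" or "top" or "wrist"; returns a dict with "img" (400x640x3 uint8, blue, green, red), "z_map" (400x640 float32, m along the optical axis (not along the pixel's ray), 0 where there is no reading), "fovy" (degrees; the focal length in pixels is half the picture's height over the tangent of half this angle, whatever the lens; pixels are square), "cx", "cy" (the principal point, pixels), "R" (3x3) and "t" (3): a world point X has camera coordinates R X + t. Camera axes: x right, y down, z forward; pixel columns grow to the right and rows downward; lengths in m; the calibration is good to about 2 mm. A picture is of the moment at which its call begins.
- arm.close_job(): hands the job in; it is judged then, once.
The state is a dict: "t": time; "joint_positions": joint angles; "qvel": joint speeds; "tau": joint torques, N m; "position": TCP position; "tool_rot": TCP orientation; "contact_force": force on the tool from outside, world axes, zero at the start; "ft_torque": the same for the moment, N m; "grip_width": opening from 0.0 (shut) to 1.0 (fully open); "grasp_force": force on a finger pad.
Only numpy, scipy, OpenCV 4.12 (cv2) and the standard library are available. Lean on these libraries where they do the work, as an engineer would, in place of code of your own. Each camera call takes 0.05 s, during which the arm holds its last target. There are 200 camera calls.

## Working session

There is one attempt and no reset: what is moved stays moved. The work goes in short steps, Python scripts to look and compute and a tool call to move; the robot and the scene stay as the last step left them, time stands still between calls to the robot, and variables do not carry over. Pictures are saved under pics/ and viewed, at most 14 in all, crops included, and the job is handed in when it is done.

Besides the shell and the picture viewer there is one more tool, called after ">>>" as name([rows], argument=value, ...), one row to a line, values as JSON. arm_command: Moves the arm, as the interface text tells. Its arguments: {"type":"object","properties":{"steps":{"type":"array"},"grip":{"type":"number"},"newtons":{"type":"number"}},"required":["steps"]}

```bash
ls; mkdir -p pics; cat > h.py <<'E'
from rig import arm
import numpy as np, cv2
def snap(name,fn=None):
    c=arm.camera(name); np.savez(f'{fn or name}.npz',**c)
    if fn: cv2.imwrite(f'pics/{fn}.png',c['img'])
    return c
def load(fn): return dict(np.load(f'{fn}.npz'))
def f(c): return 200/np.tan(np.radians(float(c['fovy']))/2)
def px(c,u,v,z=None):
    "pixel->world by depth, or on plane height z"
    F=f(c); d=np.array([(u-c['cx'])/F,(v-c['cy'])/F,1.]); R=c['R'];t=c['t']
    if z is None: return R.T@(d*c['z_map'][int(round(v)),int(round(u))]-t)
    o=-R.T@t; w=R.T@d; return o+w*(z-o[2])/w[2]
def cloud(c):
    F=f(c); v,u=np.mgrid[:400,:640]; z=c['z_map']
    P=np.stack([(u-c['cx'])/F*z,(v-c['cy'])/F*z,z],-1)
    return (P-c['t'])@c['R']
E
python3 - <<'E'
from h import *
for n in ['top','side','wrist']:
    c=snap(n,n+'0'); print(n,c['fovy'],c['cx'],c['cy'],-c['R'].T@c['t'],c['R'].round(2).tolist())
o=arm.get_obs(); print({k:np.round(v,3) for k,v in o.items()}, arm.tcp_to_grasp)
E
```

```text
pics
top 45.202379883382214 320.01559691568156 198.592381026124 [ 0.25283011 -0.04358465  1.46837329] [[0.01, -1.0, 0.0], [-0.99, -0.01, -0.17], [0.17, -0.0, -0.99]]
side 56.20254669933308 314.6151375639977 194.81413436347466 [ 0.10627437 -0.66962019  0.73571394] [[0.86, -0.52, 0.02], [-0.32, -0.56, -0.76], [0.4, 0.65, -0.65]]
wrist 64.1985380187419 318.3897420197889 200.17400991783666 [0.09428849 0.57173313 0.37439054] [[0.28, 0.96, -0.0], [0.92, -0.27, 0.28], [0.27, -0.08, -0.96]]
{'t': np.float64(0.15), 'joint_positions': array([-1.325,  0.707, -0.028,  1.485,  0.022,  0.951, -0.075]), 'qvel': array([-0.002, -0.003, -0.001, -0.003,  0.   ,  0.   ,  0.   ]), 'tau': array([ 1.0000e-03, -8.8331e+01,  1.2350e+00, -2.3619e+01,  1.7000e-02,
        5.0000e-03, -0.0000e+00]), 'position': array([0.163, 0.551, 0.231]), 'tool_rot': array([ 0.143,  0.99 , -0.   , -0.   ]), 'contact_force': array([ 0.125, -0.852, -0.245]), 'ft_torque': array([ 0.058, -0.008, -0.016]), 'grasp_force': np.float64(0.0), 'grip_width': np.float64(1.002)} 0.0187
```

View pics/top0.png

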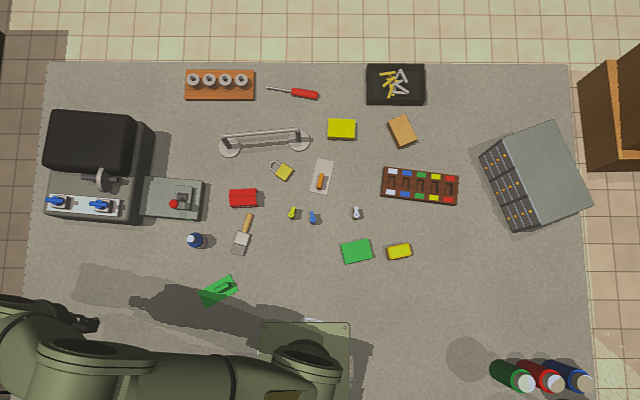

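View pics/side0.png

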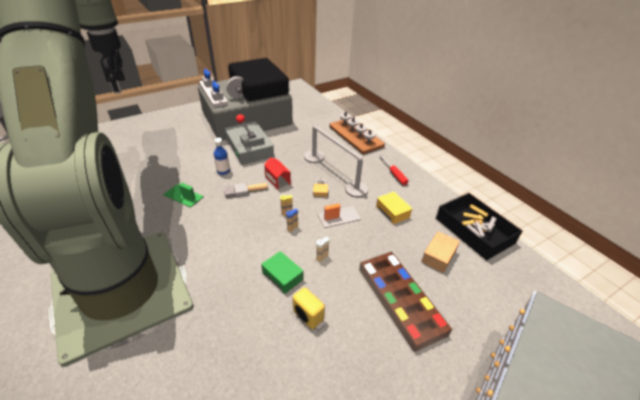

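The top view shows the lever ball at (173,203), sign (243,197), bar between feet (229,146) and (303,141), padlock (281,170), and scraper with an orange fin (321,175). The yellow guard is at (342,128), tape measure (399,251), tray (420,186), and cylinders yellow (293,212), blue (312,217) and white (356,213).

Look-alikes:
- **Guard:** the yellow block (342,128), the green block (357,250) or the tape measure (399,251). I choose (342,128).
- **Scraper:** orange (321,175) or green (220,290). I choose the orange one.
- **Sign:** the red block (243,197) is the only candidate; the screwdriver is at (305,93).

Next is a close crop to check these.

```bash
python3 - <<'E'
from h import *
c=load('top0'); im=c['img'][110:270,140:470]
cv2.imwrite('pics/crop1.png',cv2.resize(im,None,fx=2.4,fy=2.4,interpolation=cv2.INTER_CUBIC))
P=cloud(c)
def seg(name,u0,u1,v0,v1,zmin,zmax=1):
    Q=P[v0:v1,u0:u1].reshape(-1,3); Q=Q[(Q[:,2]>zmin)&(Q[:,2]<zmax)]
    (cx,cy),(w,h),a=cv2.minAreaRect((Q[:,:2]*1000).astype(np.float32))
    print(name,len(Q),'c',round(cx),round(cy),'wh',round(w),round(h),'a',round(a,1),'zmax',Q[:,2].max().round(3),'zmed',np.median(Q[:,2]).round(3))
seg('sign',225,262,182,212,.03)
seg('guard',322,360,112,145,.025,.045)
seg('fin',310,332,160,195,.03)
seg('blade',300,340,150,200,.0015,.01)
seg('tray',375,465,160,210,.02,.04)
seg('bar',233,300,125,155,.1)
seg('barN',233,265,125,155,.1)
seg('barS',265,300,125,155,.1)
seg('yel',285,300,203,222,.05)
seg('blu',305,320,207,226,.05)
seg('whi',348,364,203,222,.05)
seg('plinth',140,210,172,226,.045,.055)
seg('ball',163,185,195,212,.12)
print(px(c,173,203),px(c,200,250))
E
```

```text
sign 480 c 499 185 wh 51 81 a 3.0 zmax 0.072 zmed 0.058
guard 528 c 721 -111 wh 84 62 a 87.2 zmax 0.044 zmed 0.036
fin 74 c 552 -47 wh 14 45 a 77.2 zmax 0.055 zmed 0.049
blade 880 c 579 -44 wh 158 123 a 0.2 zmax 0.01 zmed 0.004
tray 1870 c 543 -352 wh 231 93 a 83.0 zmax 0.04 zmed 0.03
bar 289 c 679 112 wh 16 193 a 5.2 zmax 0.133 zmed 0.124
barN 133 c 673 163 wh 14 92 a 5.9 zmax 0.133 zmed 0.124
barS 156 c 684 66 wh 15 99 a 3.4 zmax 0.131 zmed 0.124
yel 52 c 453 37 wh 16 33 a 81.1 zmax 0.069 zmed 0.062
blu 48 c 439 -24 wh 33 15 a 0.2 zmax 0.07 zmed 0.062
whi 52 c 454 -154 wh 15 33 a 88.7 zmax 0.069 zmed 0.062
plinth 1699 c 500 401 wh 180 131 a 84.7 zmax 0.055 zmed 0.05
ball 71 c 463 360 wh 25 23 a 5.6 zmax 0.164 zmed 0.155
[0.46128776 0.3594158  0.15988804] [0.3421028  0.31710629 0.00509456]
```

View pics/crop1.png

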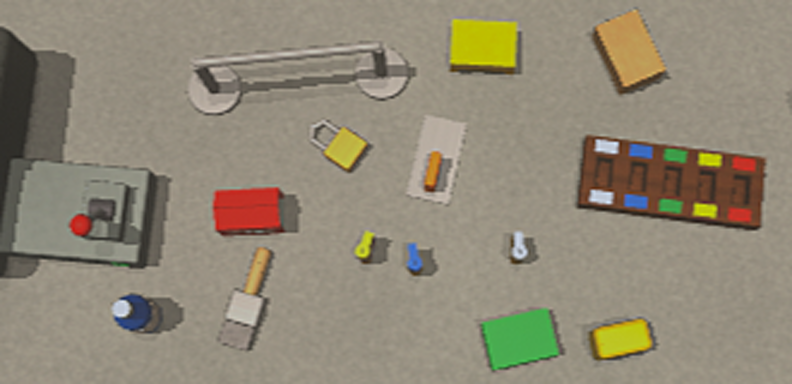

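The crop confirms the choices: orange fin on a pale blade with the fin to the robot side (working edge away), yellow guard block 84x62x36 mm, sign 51x81 mm, and exactly three cylinders (yellow, blue, white). Next is a refinement of the lever, bar and obstacles.

```bash
cat >> h.py <<'E'
def go(x,y,z,yaw=None):
    "print shift in tool axes and turn about tool z (deg) to a tool-down pose; yaw = heading of tool y (deg)"
    from scipy.spatial.transform import Rotation as Ro
    o=arm.get_obs(); R=Ro.from_quat(o['tool_rot']).as_matrix(); p=np.array(o['position'])
    th=np.degrees(np.arctan2(R[1,1],R[0,1]))
    s=R.T@(np.array([x,y,z])-p)
    dy=0 if yaw is None else (th-yaw+90)%180-90
    print('at',p.round(4),'yaw',th.round(1),'j',np.round(o['joint_positions'],2)[[0,6]],'-> shift',s.round(4),'turn z',round(float(dy),1))
def rect(P,zmin,zmax,box):
    x0,x1,y0,y1=box
    Q=P.reshape(-1,3); Q=Q[(Q[:,2]>zmin)&(Q[:,2]<zmax)&(Q[:,0]>x0)&(Q[:,0]<x1)&(Q[:,1]>y0)&(Q[:,1]<y1)]
    if len(Q)<5: print('few',len(Q)); return Q
    (cx,cy),(w,h),a=cv2.minAreaRect((Q[:,:2]*1000).astype(np.float32))
    if w<h: w,h,a=h,w,a-90
    print(len(Q),'c',round(cx,1),round(cy,1),'long',round(w),'short',round(h),'long axis deg',round(a,1),'z',Q[:,2].min().round(3),np.median(Q[:,2]).round(3),Q[:,2].max().round(3))
    return Q
E
python3 - <<'E'
from h import *
c=load('top0'); P=cloud(c)
print('bar');Q=rect(P,.112,.135,(.6,.75,-.1,.3)); q=Q[:,:2].mean(0);U=np.linalg.svd(Q[:,:2]-q)[2][0];print(q,np.degrees(np.arctan2(U[1],U[0])),((Q[:,:2]-q)@U).min(),((Q[:,:2]-q)@U).max())
print('feet');rect(P,.002,.03,(.6,.75,.17,.28));rect(P,.002,.03,(.6,.75,-.05,.06))
print('bottle');rect(P,.03,.14,(.3,.43,.25,.36))
print('machine');rect(P,.1,.3,(.3,.9,.4,.8))
print('plinth');rect(P,.045,.055,(.38,.62,.28,.48))
s=load('side0');S=cloud(s)
print('side bar');Q=rect(S,.112,.135,(.6,.75,-.05,.25)); q=Q[:,:2].mean(0);U=np.linalg.svd(Q[:,:2]-q)[2][0];print(q,np.degrees(np.arctan2(U[1],U[0])))
print('side ball');rect(S,.12,.17,(.42,.50,.32,.39));print('side sign');rect(S,.03,.07,(.45,.56,.13,.25))
print('side guard');rect(S,.03,.04,(.6,.8,-.2,-.05)); print('side tray');rect(S,.025,.035,(.4,.7,-.5,-.2))
d=np.degrees(0)
go(.405,.364,.231,-5)
E
```

```text
bar
347 c 676.3 129.8 long 234 short 16 long axis deg -84.4 z 0.113 0.124 0.133
[0.67640405 0.12903615] -84.02223196443852 -0.11773123768678197 0.11624652790854878
feet
582 c 674.2 225.1 long 147 short 110 long axis deg -0.1 z 0.002 0.007 0.03
642 c 675.6 6.0 long 148 short 108 long axis deg 0.3 z 0.002 0.006 0.024
bottle
240 c 389.8 318.7 long 88 short 43 long axis deg 9.4 z 0.031 0.081 0.128
machine
9834 c 572.8 605.7 long 299 short 252 long axis deg -4.5 z 0.1 0.182 0.202
plinth
1591 c 500.4 388.7 long 249 short 165 long axis deg 70.3 z 0.045 0.05 0.055
side bar
257 c 679.9 129.9 long 234 short 17 long axis deg -84.1 z 0.112 0.125 0.13
[0.67711058 0.12102174] -83.89902897804234
side ball
69 c 463.2 360.7 long 24 short 23 long axis deg 36.0 z 0.121 0.149 0.161
side sign
358 c 501.2 185.7 long 85 short 53 long axis deg -87.0 z 0.031 0.056 0.068
side guard
477 c 722.5 -109.4 long 88 short 63 long axis deg 87.5 z 0.03 0.037 0.04
side tray
3203 c 595.2 -356.0 long 232 short 197 long axis deg 82.7 z 0.025 0.031 0.035
at [0.1632 0.5512 0.231 ] yaw 73.5 j [-1.32 -0.08] -> shift [-2.850e-01 -1.108e-01  1.000e-04] turn z 78.5
```

>>> arm_command([
  [[-0.035,-0.014,0,0,0,7],[-0.071,-0.028,0,0,0,14],[-0.107,-0.042,0,0,0,21],[-0.142,-0.055,0,0,0,28],[-0.178,-0.069,0,0,0,35],[-0.214,-0.083,0,0,0,42],[-0.25,-0.097,0,0,0,49],[-0.275,-0.107,0,0,0,56],[-0.285,-0.111,0,0,0,63],[-0.285,-0.111,0,0,0,70]],
], grip=0.0, newtons=40)

```text
t: 0.98
position: [0.4074, 0.3616, 0.2313]
tool_rot: [0.689, 0.725, -0.0, 0.001]
contact_force: [-0.0, -0.0, -0.7]
grip_width: -0.003
grasp_force: 0.0
```

>>> arm_command([
  [[0,0,0.01,0,0,7],[0,0,0.03,0,0,8.5],[0,0,0.05,0,0,8.5],[0,0,0.07,0,0,8.5],[0,0,0.085,0,0,8.5],[0,0,0.095,0,0,8.5],[0,0,0.1,0,0,8.5],[0,0,0.1,0,0,8.5],[0,0,0.1,0,0,8.5],[0,0,0.1,0,0,8.5]],
])

```text
t: 1.82
position: [0.4052, 0.3642, 0.1321]
tool_rot: [0.737, 0.676, 0.001, 0.0]
contact_force: [0.1, 0.4, -0.2]
grip_width: 0.001
grasp_force: 0.0
```

```bash
python3 - <<'E'
from h import *
import math
a=math.radians(-5); piv=np.array([.463,.360])+.033*np.array([math.cos(a),math.sin(a)])
e=piv+.016*np.array([math.cos(a),math.sin(a)]); print(piv,e, arm.get_obs()['contact_force'])
go(*e,.131,-5)
snap('side','side1')
cv2.imwrite('pics/s1c.png',cv2.resize(load('side1')['img'][70:200,150:330],None,fx=4,fy=4))
E
```

```text
[0.49587443 0.35712386] [0.51181354 0.35572937] [ 0.09480814  0.39907861 -0.16718312]
at [0.4052 0.3642 0.1321] yaw -5.0 j [-0.93 -0.57] -> shift [0.0008 0.1069 0.0011] turn z 0.0
```

View pics/s1c.png

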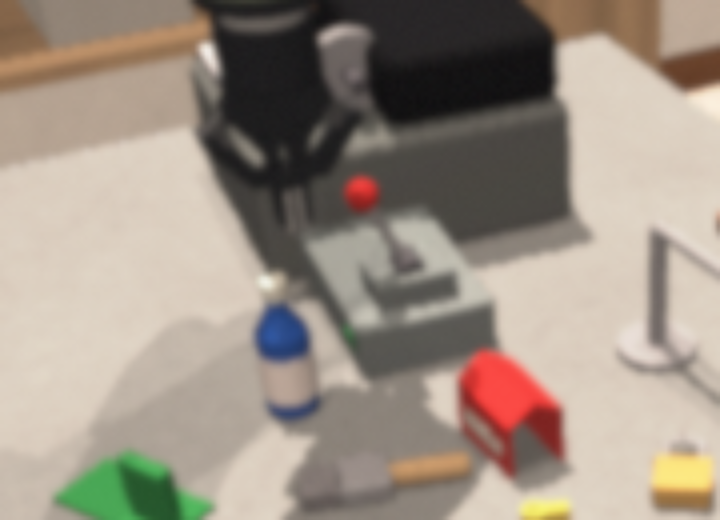

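The crop shows the shut fingers at (295,215) just on the robot side of the ball at (360,193), clear of the bottle. Pushing now.

>>> arm_command([
  [[0,0.012,0,0,0,0],[0,0.024,0,0,0,0],[0,0.036,0,0,0,0],[0,0.048,0,0,0,0],[0,0.06,0,0,0,0],[0,0.072,0,0,0,0],[0,0.084,0,0,0,0],[0,0.094,0,0,0,0],[0,0.101,0,0,0,0],[0,0.107,0,0,0,0]],
])

```text
t: 2.7
position: [0.5078, 0.3551, 0.1311]
tool_rot: [0.737, 0.676, -0.004, -0.003]
contact_force: [-53.5, -4.1, 27.7]
grip_width: 0.003
grasp_force: 27.4
```

```bash
python3 - <<'E'
from h import *
s=snap('side','side2');S=cloud(s)
m=cv2.inRange(cv2.cvtColor(s['img'],cv2.COLOR_BGR2HSV),(0,150,60),(6,255,255))>0
Q=S[m]; Q=Q[(Q[:,2]>.1)&(Q[:,2]<.17)]; print(len(Q),Q.mean(0),Q.min(0),Q.max(0)); print(arm.get_obs()['contact_force'])
E
```

```text
39 [0.53184385 0.349281   0.14854902] [0.52312468 0.34341672 0.13744027] [0.54085297 0.36209316 0.15845367]
[-36.19186313  -3.44250089  23.1510019 ]
```

The fingers ran onto the lever's end stop (53 N reading), so the lever is over. Backing off, rising, and moving above the sign.

>>> arm_command([
  [[0,-0.02,0,0,0,0],[0,-0.04,0,0,0,0],[0,-0.04,-0.03,0,0,0],[0,-0.04,-0.06,0,0,0],[0,-0.04,-0.09,0,0,0],[0,-0.04,-0.1,0,0,0],[0,-0.04,-0.1,0,0,-4],[0,-0.04,-0.1,0,0,-8],[0,-0.04,-0.1,0,0,-8],[0,-0.04,-0.1,0,0,-8]],
], grip=0.0854)

```text
t: 3.58
position: [0.4717, 0.3582, 0.2316]
tool_rot: [0.689, 0.725, 0.0, -0.0]
contact_force: [0.6, -0.2, -0.2]
grip_width: 0.999
grasp_force: 0.0
```

```bash
python3 - <<'E'
from h import *
c=snap('top','top2');P=cloud(c); print('sign');Q=rect(P,.03,.08,(.44,.6,.1,.26))
s=snap('side','side3');S=cloud(s)
m=cv2.inRange(cv2.cvtColor(s['img'],cv2.COLOR_BGR2HSV),(0,150,60),(6,255,255))>0
q=S[m]; q=q[(q[:,2]>.1)&(q[:,2]<.17)]; print(len(q),q.mean(0))
go(.500,.185,.15,3)
E
```

```text
sign
480 c 499.8 184.9 long 80 short 52 long axis deg -86.8 z 0.03 0.057 0.073
50 [0.53054072 0.35140782 0.14903867]
at [0.4717 0.3581 0.2313] yaw 2.9 j [-0.84 -0.45] -> shift [-0.1743  0.0196  0.0814] turn z -0.1
```

>>> arm_command([
  [[-0.02,0.002,0,0,0,0],[-0.05,0.006,0,0,0,0],[-0.085,0.01,0,0,0,0],[-0.12,0.014,0,0,0,0],[-0.15,0.018,0.02,0,0,0],[-0.174,0.02,0.05,0,0,0],[-0.174,0.02,0.08,0,0,0],[-0.174,0.02,0.1,0,0,0],[-0.174,0.02,0.11,0,0,0],[-0.174,0.02,0.11,0,0,0]],
])

```text
t: 4.52
position: [0.5002, 0.1853, 0.1198]
tool_rot: [0.689, 0.725, -0.001, -0.0]
contact_force: [-0.3, 0.3, -0.0]
grip_width: 1.0
grasp_force: 0.0
```

```bash
python3 - <<'E'
from h import *
for n in ['side0','side3']:
    s=load(n);S=cloud(s)
    m=cv2.inRange(cv2.cvtColor(s['img'],cv2.COLOR_BGR2HSV),(0,150,60),(6,255,255))>0
    q=S[m]; q=q[(q[:,2]>.1)&(q[:,2]<.17)&(q[:,1]>.3)]; print(n,len(q),q.mean(0),np.median(q,0))
c=snap('wrist','w1')
go(.500,.185,.014,3)
E
```

```text
side0 53 [0.46147035 0.35721725 0.15162223] [0.46013881 0.35704944 0.15351386]
side3 50 [0.53054072 0.35140782 0.14903867] [0.53008815 0.35002771 0.1502913 ]
at [0.5007 0.1856 0.1212] yaw 3.0 j [-0.51 -0.12] -> shift [-0.0005 -0.0007  0.1072] turn z -0.0
```

View pics/w1.png

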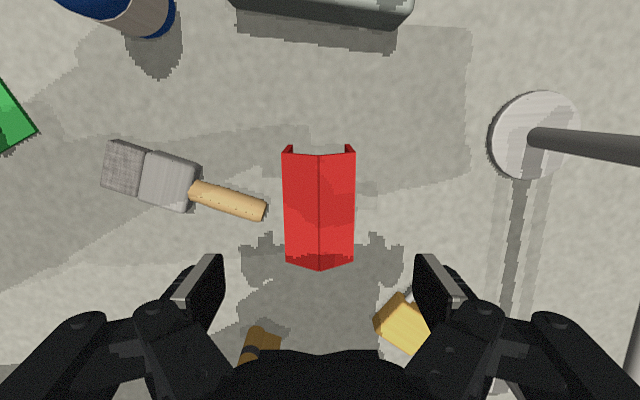

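The wrist view shows the sign's ridge at column 319, centred between the fingers (200 and 440); brush and padlock are clear. The lever ball moved 69 mm and ran onto its stop. Descending to grip.

>>> arm_command([
  [[0,0,0.02,0,0,0],[0,0,0.04,0,0,0],[0,0,0.06,0,0,0],[0,0,0.08,0,0,0],[0,0,0.095,0,0,0],[0,0,0.102,0,0,0],[0,0,0.106,0,0,0],[0,0,0.106,0,0,0],[0,0,0.106,0,0,0],[0,0,0.106,0,0,0]],
])

```text
t: 5.4
position: [0.5013, 0.1857, 0.0163]
tool_rot: [0.688, 0.725, 0.001, 0.0]
contact_force: [0.3, -0.6, 0.4]
grip_width: 1.003
grasp_force: 0.0
```

>>> arm_command([
  [[0,0,0,0,0,0],[0,0,0,0,0,0],[0,0,0,0,0,0],[0,0,0,0,0,0],[0,0,0,0,0,0],[0,0,0,0,0,0],[0,0,0,0,0,0],[0,0,0,0,0,0],[0,0,0,0,0,0],[0,0,0,0,0,0]],
], grip=0.035, newtons=25)

```text
t: 6.23
position: [0.5009, 0.1855, 0.0157]
tool_rot: [0.688, 0.725, 0.0, 0.0]
contact_force: [-1.0, 0.1, 6.6]
grip_width: 0.582
grasp_force: 25.7
```

```bash
python3 - <<'E'
from h import *
go(.6765,.130,.25,6)
E
```

```text
at [0.5009 0.1855 0.0157] yaw 3.0 j [-0.47 -0.09] -> shift [-0.0646  0.1725 -0.2343] turn z -3.0
```

>>> arm_command([
  [[0,0,-0.01,0,0,0],[0,0,-0.03,0,0,0],[0,0,-0.055,0,0,0],[0,0,-0.08,0,0,0],[0,0,-0.105,0,0,0],[0,0,-0.13,0,0,0],[0,0,-0.15,0,0,0],[0,0,-0.16,0,0,0],[0,0,-0.16,0,0,0],[0,0,-0.16,0,0,0]],
])

```text
t: 7.07
position: [0.5007, 0.1855, 0.1756]
tool_rot: [0.688, 0.725, 0.0, 0.0]
contact_force: [-0.1, -0.6, -2.1]
grip_width: 0.579
grasp_force: 27.0
```

>>> arm_command([
  [[-0.005,0.012,0,0,0,-1],[-0.013,0.035,0,0,0,-2],[-0.024,0.065,0,0,0,-3],[-0.036,0.095,0,0,0,-3],[-0.047,0.125,0,0,0,-3],[-0.056,0.15,0,0,0,-3],[-0.062,0.166,0,0,0,-3],[-0.065,0.172,0,0,0,-3],[-0.065,0.172,0,0,0,-3],[-0.065,0.172,0,0,0,-3]],
])

```text
t: 7.9
position: [0.6754, 0.1295, 0.174]
tool_rot: [0.669, 0.743, -0.001, -0.001]
contact_force: [0.5, 0.8, -1.2]
grip_width: 0.581
grasp_force: 26.9
```

```bash
python3 - <<'E'
from h import *
o=arm.get_obs(); print(o['grip_width'],o['grasp_force'])
go(.6765,.130,.0825,6)
c=snap('top'); P=cloud(c); print('sign top');rect(P,.15,.25,(.55,.76,.05,.22)) 
s=snap('side','side4');S=cloud(s);print('side bar both ends');Q=rect(S,.108,.135,(.63,.73,.0,.08));rect(S,.108,.135,(.63,.73,.18,.24))
m=cv2.inRange(cv2.cvtColor(s['img'],cv2.COLOR_BGR2HSV),(0,130,60),(6,255,255))>0
q=S[m&(S[...,2]>.13)]; print(q.min(0),q.max(0))
cv2.imwrite('pics/s4c.png',cv2.resize(s['img'][60:230,240:440],None,fx=3.5,fy=3.5))
E
```

```text
0.5808864824413397 26.9216126203537
at [0.6754 0.1295 0.174 ] yaw 6.0 j [-0.31 -0.01] -> shift [0.0004 0.0014 0.0915] turn z -0.0
sign top
74 c 677.3 90.2 long 53 short 13 long axis deg -7.3 z 0.158 0.208 0.225
side bar both ends
100 c 688.3 47.0 long 65 short 17 long axis deg -85.7 z 0.109 0.124 0.13
61 c 668.9 210.1 long 59 short 12 long axis deg -84.2 z 0.109 0.125 0.13
[ 0.10627437 -0.66962019  0.13387196] [0.70583302 0.36541861 0.73571394]
```

View pics/s4c.png

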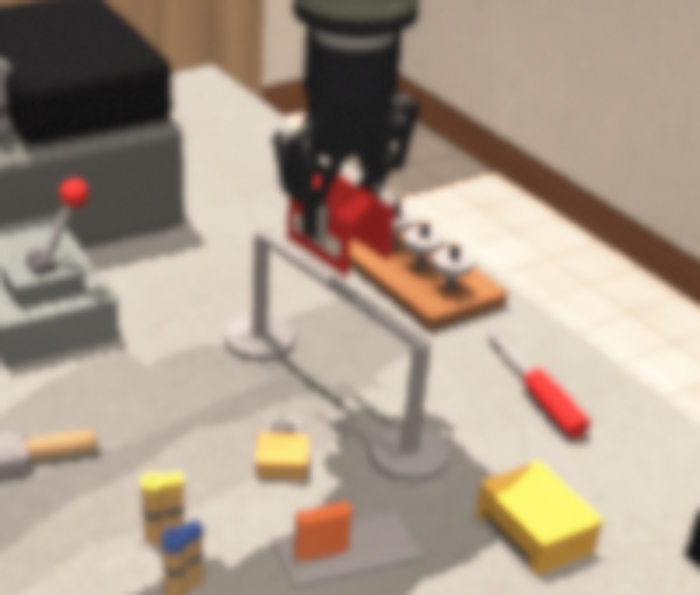

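The view shows the sign level above the bar at (345,225), the lever leaning away, and no slot on the guard's -y side. Lowering the sign onto the bar.

>>> arm_command([
  [[0,0.002,0.01,0,0,0],[0,0.002,0.022,0,0,0],[0,0.002,0.034,0,0,0],[0,0.002,0.046,0,0,0],[0,0.002,0.058,0,0,0],[0,0.002,0.07,0,0,0],[0,0.002,0.08,0,0,0],[0,0.002,0.087,0,0,0],[0,0.002,0.091,0,0,0],[0,0.002,0.091,0,0,0]],
])

```text
t: 8.83
position: [0.6777, 0.1297, 0.0834]
tool_rot: [0.669, 0.743, -0.0, -0.0]
contact_force: [-0.0, 0.8, -1.4]
grip_width: 0.584
grasp_force: 27.0
```

>>> arm_command([
  [[0,0,0,0,0,0],[0,0,0,0,0,0],[0,0,0,0,0,0],[0,0,0,0,0,0],[0,0,0,0,0,0],[0,0,0,0,0,0],[0,0,0,0,0,0],[0,0,0,0,0,0],[0,0,0,0,0,0],[0,0,0,0,0,0]],
], grip=0.0854)

```text
t: 9.67
position: [0.678, 0.1297, 0.0843]
tool_rot: [0.669, 0.743, -0.0, 0.0]
contact_force: [-0.3, 0.6, 0.5]
grip_width: 0.998
grasp_force: 0.0
```

>>> arm_command([
  [[0,0,-0.01,0,0,0],[0,0,-0.03,0,0,0],[0,0,-0.055,0,0,0],[0,0,-0.08,0,0,0],[0,0,-0.105,0,0,0],[0,0,-0.13,0,0,0],[0,0,-0.15,0,0,0],[0,0,-0.16,0,0,0],[0,0,-0.16,0,0,0],[0,0,-0.16,0,0,0]],
])

```text
t: 10.5
position: [0.678, 0.1297, 0.2448]
tool_rot: [0.669, 0.743, 0.0, 0.0]
contact_force: [-0.3, 0.7, -0.6]
grip_width: 0.995
grasp_force: 0.0
```

```bash
python3 - <<'E'
from h import *
c=snap('wrist','w2');W=cloud(c);print('sign wrist');rect(W,.1,.145,(.6,.76,.05,.22))
m=cv2.inRange(cv2.cvtColor(c['img'],cv2.COLOR_BGR2HSV),(0,130,60),(6,255,255))>0
q=W[m];print(len(q));rect(q,.05,.2,(.6,.76,.05,.22))
go(.50,-.06,.24,6)
E
```

```text
sign wrist
6679 c 677.3 134.9 long 172 short 50 long axis deg -84.1 z 0.105 0.126 0.134
5544
5183 c 677.5 131.3 long 80 short 50 long axis deg -84.1 z 0.068 0.125 0.134
at [0.6777 0.1298 0.2439] yaw 6.0 j [-0.31 -0.02] -> shift [-0.1701 -0.1966  0.0041] turn z 0.0
```

View pics/w2.png

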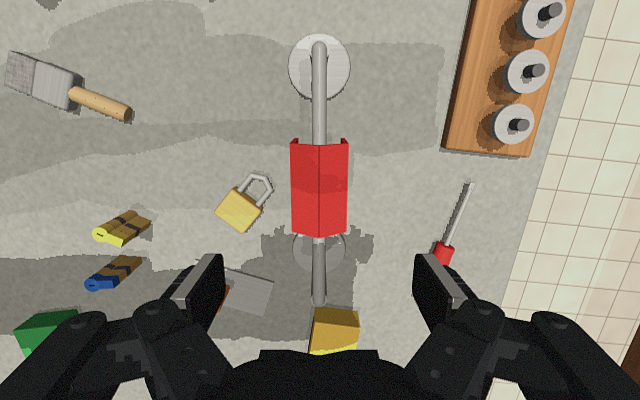

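The wrist view shows the sign astride the bar, peak along the bar and centred (measured 677,131 mm, aligned). Now a closer look at the cylinders.

>>> arm_command([
  [[-0.02,-0.02,-0.005,0,0,0],[-0.04,-0.045,-0.015,0,0,0],[-0.065,-0.075,-0.025,0,0,0],[-0.09,-0.105,-0.035,0,0,0],[-0.115,-0.135,-0.045,0,0,0],[-0.14,-0.165,-0.05,0,0,0],[-0.16,-0.19,-0.05,0,0,0],[-0.17,-0.205,-0.05,0,0,0],[-0.174,-0.21,-0.05,0,0,0],[-0.174,-0.21,-0.05,0,0,0]],
])

```text
t: 11.38
position: [0.4867, -0.066, 0.2942]
tool_rot: [0.67, 0.743, -0.0, -0.0]
contact_force: [-0.4, -0.5, 0.8]
grip_width: 1.0
grasp_force: 0.0
```

```bash
python3 - <<'E'
from h import *
c=snap('wrist','w3');W=cloud(c)
for n,b in dict(yel=(.40,.50,.0,.08),blu=(.39,.49,-.06,0),whi=(.40,.5,-.2,-.11)).items():
    print(n);rect(W,.056,.068,b)
print('fin');rect(W,.042,.055,(.5,.62,-.12,.02));print('blade');rect(W,.0025,.0065,(.5,.68,-.12,.02))
go(.453,.037,.12,-8)
E
```

```text
yel
387 c 453.1 38.3 long 33 short 17 long axis deg -19.8 z 0.056 0.063 0.066
blu
340 c 438.6 -22.7 long 33 short 17 long axis deg 6.1 z 0.058 0.064 0.066
whi
299 c 453.7 -150.3 long 33 short 18 long axis deg 11.3 z 0.056 0.064 0.066
fin
426 c 551.8 -44.6 long 45 short 14 long axis deg -12.3 z 0.042 0.051 0.054
blade
3057 c 589.6 -50.4 long 180 short 138 long axis deg -0.3 z 0.003 0.005 0.006
at [ 0.4875 -0.065   0.294 ] yaw 6.0 j [-0.06  0.31] -> shift [ 0.105  -0.0236  0.1741] turn z 14.0
```

View pics/w3.png

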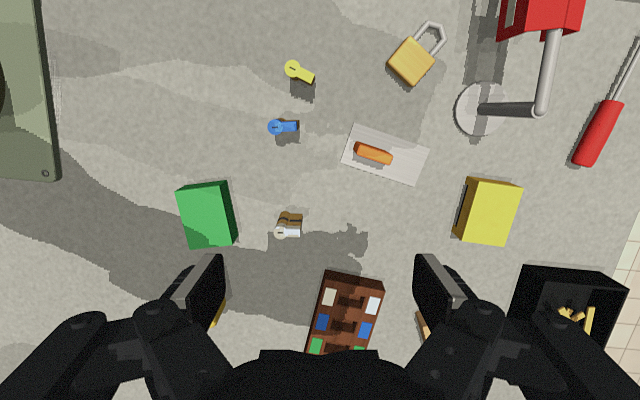

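The wrist view shows yellow at (300,73), blue (284,127), white (287,226), scraper fin (373,153) with its edge towards +x, and the guard's slot at (462,205) on its robot-side face. Going to the yellow cylinder.

>>> arm_command([
  [[0.015,-0.003,0.02,0,0,5],[0.035,-0.008,0.05,0,0,11],[0.06,-0.013,0.08,0,0,17],[0.085,-0.018,0.11,0,0,22],[0.1,-0.022,0.14,0,0,26],[0.106,-0.024,0.165,0,0,26],[0.106,-0.024,0.18,0,0,26],[0.106,-0.024,0.184,0,0,26],[0.106,-0.024,0.184,0,0,26],[0.106,-0.024,0.184,0,0,26]],
], grip=0.065, newtons=40)

```text
t: 12.27
position: [0.4529, 0.0379, 0.1106]
tool_rot: [0.819, 0.574, 0.0, 0.0]
contact_force: [-0.7, -0.3, 1.1]
grip_width: 0.763
grasp_force: 0.0
```

```bash
python3 - <<'E'
from h import *
W=cloud(snap('wrist','w4')); rect(W,.056,.068,(.40,.50,.0,.08)); go(.453,.038,.027,-20)
E
```

```text
1156 c 453.2 38.7 long 33 short 18 long axis deg -22.7 z 0.056 0.063 0.065
at [0.453  0.0377 0.111 ] yaw -20.0 j [-0.26 -0.1 ] -> shift [ 0.0002 -0.0002  0.084 ] turn z 0.0
```

>>> arm_command([
  [[0.001,0,0.015,0,0,2],[0.001,0,0.03,0,0,2],[0.001,0,0.045,0,0,2],[0.001,0,0.06,0,0,2],[0.001,0,0.073,0,0,2],[0.001,0,0.08,0,0,2],[0.001,0,0.083,0,0,2],[0.001,0,0.083,0,0,2],[0.001,0,0.083,0,0,2],[0.001,0,0.083,0,0,2]],
])

```text
t: 13.15
position: [0.4531, 0.0386, 0.028]
tool_rot: [0.829, 0.559, 0.0, 0.0]
contact_force: [0.2, 0.5, 0.8]
grip_width: 0.76
grasp_force: 0.0
```

>>> arm_command([
  [[0,0,0,0,0,0],[0,0,0,0,0,0],[0,0,0,0,0,0],[0,0,0,0,0,0],[0,0,0,0,0,0],[0,0,0,0,0,0],[0,0,0,0,0,0],[0,0,0,0,0,0],[0,0,0,0,0,0],[0,0,0,0,0,0]],
], grip=0.01)

```text
t: 13.98
position: [0.4529, 0.0387, 0.0277]
tool_rot: [0.829, 0.559, 0.0, 0.0]
contact_force: [-0.5, 0.3, 7.5]
grip_width: 0.375
grasp_force: 38.8
```

>>> arm_command([
  [[0,0,-0.01,0,0,0],[0,0,-0.03,0,0,0],[0,0,-0.055,0,0,0],[0,0,-0.08,0,0,0],[0,0,-0.105,0,0,0],[0,0,-0.13,0,0,0],[0,0,-0.15,0,0,0],[0,0,-0.16,0,0,0],[0,0,-0.16,0,0,0],[0,0,-0.16,0,0,0]],
])

```text
t: 14.82
position: [0.4527, 0.0388, 0.1872]
tool_rot: [0.829, 0.559, 0.0, 0.0]
contact_force: [-0.4, -0.6, -2.9]
grip_width: 0.376
grasp_force: 40.1
```

```bash
python3 - <<'E'
from h import *
go(.5376,-.3957,.187,-7)
P=cloud(load('top0'));Q=rect(P,.024,.036,(.46,.63,-.5,-.2)); Q=rect(P,.028,.033,(.47,.62,-.49,-.22))
E
```

```text
at [0.4527 0.0388 0.1872] yaw -22.0 j [-0.34 -0.17] -> shift [-3.712e-01  2.413e-01  2.000e-04] turn z -15.0
1727 c 542.2 -351.9 long 231 short 92 long axis deg 83.0 z 0.024 0.03 0.036
1042 c 541.9 -352.3 long 230 short 91 long axis deg 82.9 z 0.028 0.03 0.033
```

>>> arm_command([
  [[-0.015,0.01,0,0,0,-3],[-0.045,0.029,0,0,0,-6],[-0.079,0.051,0,0,0,-9],[-0.113,0.073,0,0,0,-12],[-0.147,0.095,0,0,0,-15],[-0.181,0.117,0,0,0,-15],[-0.215,0.14,0,0,0,-15],[-0.249,0.162,0,0,0,-15],[-0.283,0.184,0,0,0,-15],[-0.317,0.206,0,0,0,-15]],
])

```text
t: 15.65
position: [0.5245, -0.3344, 0.1858]
tool_rot: [0.749, 0.663, 0.0, -0.001]
contact_force: [2.4, 0.0, -1.3]
grip_width: 0.368
grasp_force: 40.1
```

```bash
python3 - <<'E'
from h import *
W=cloud(snap('wrist','w5')); rect(W,.026,.034,(.44,.65,-.5,-.2)); go(.5376,-.3957,.12,-7)
E
```

```text
12947 c 546.0 -323.0 long 175 short 90 long axis deg 83.0 z 0.026 0.031 0.034
at [ 0.5238 -0.3426  0.1856] yaw -7.3 j [0.45 0.53] -> shift [-0.0507  0.0205  0.0657] turn z -0.3
```

View pics/w5.png

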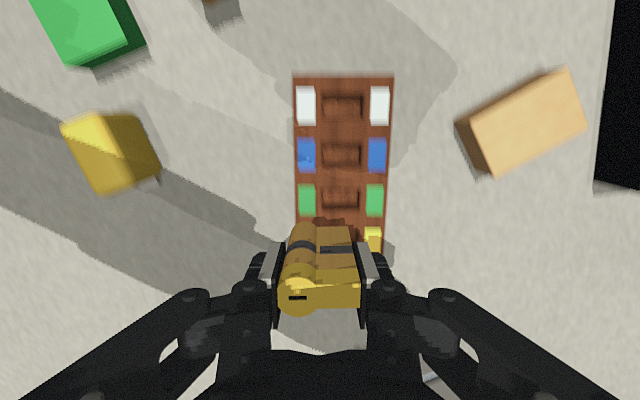

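The view shows the yellow cylinder upright and square in the fingers, with the tray below: white patches (306,105)/(379,105), blue (307,155)/(377,155), green (307,200)/(375,200).

>>> arm_command([
  [[-0.01,0.005,0,0,0,0],[-0.03,0.012,0,0,0,0],[-0.045,0.018,0.01,0,0,0],[-0.051,0.02,0.02,0,0,0],[-0.051,0.02,0.035,0,0,0],[-0.051,0.02,0.05,0,0,0],[-0.051,0.02,0.06,0,0,0],[-0.051,0.02,0.065,0,0,0],[-0.051,0.02,0.065,0,0,0],[-0.051,0.02,0.065,0,0,0]],
])

```text
t: 16.53
position: [0.5387, -0.3854, 0.1224]
tool_rot: [0.749, 0.663, 0.0, -0.0]
contact_force: [0.2, 0.0, -1.7]
grip_width: 0.376
grasp_force: 40.4
```

```bash
cat >> h.py <<'E'
def patches(c):
    hsv=cv2.cvtColor(c['img'],cv2.COLOR_BGR2HSV); W=cloud(c)
    on=(W[...,2]>.026)&(W[...,2]<.035)&(W[...,0]>.47)&(W[...,0]<.63)&(W[...,1]>-.49)&(W[...,1]<-.21)
    R={}
    for n,lo,hi in [('white',(0,0,150),(179,40,255)),('blue',(105,120,60),(125,255,255)),('green',(40,120,50),(80,255,255)),('yellow',(24,120,80),(34,255,255)),('red',(0,200,100),(5,255,255))]:
        m=(cv2.inRange(hsv,lo,hi)>0)&on
        k,l,st,ce=cv2.connectedComponentsWithStats(m.astype(np.uint8))
        g=[np.array(px(c,*ce[i],.030))[:2].round(4).tolist() for i in range(1,k) if st[i,4]>25]
        print(n,g,np.mean(g,0).round(4) if len(g)==2 else '')
E
python3 - <<'E'
from h import *
print('top');patches(load('top0'));print('wrist');patches(snap('wrist','w6')); go(.5376,-.3957,.120,-7)
E
```

```text
top
white [[0.5872, -0.2681], [0.5211, -0.2587]] [ 0.5542 -0.2634]
blue [[0.5809, -0.3123], [0.5152, -0.303]] [ 0.548  -0.3076]
green [[0.5754, -0.3551], [0.5102, -0.3466]] [ 0.5428 -0.3508]
yellow [[0.5695, -0.3997], [0.5045, -0.3917]] [ 0.537  -0.3957]
red [[0.5645, -0.4432], [0.4987, -0.4337]] [ 0.5316 -0.4384]
wrist
white [[0.5205, -0.2578], [0.5864, -0.2658]] [ 0.5534 -0.2618]
blue [[0.5151, -0.3014], [0.581, -0.3098]] [ 0.548  -0.3056]
green [[0.5756, -0.3551], [0.5091, -0.3481]] [ 0.5424 -0.3516]
yellow [[0.5042, -0.3892], [0.5702, -0.3977]] [ 0.5372 -0.3934]
red [] 
at [ 0.5389 -0.3856  0.1229] yaw -7.0 j [0.51 0.57] -> shift [-0.0102 -0.0001  0.0029] turn z 0.0
```

```bash
python3 - <<'E'
from h import *
c=load('w6');W=cloud(c);hsv=cv2.cvtColor(c['img'],cv2.COLOR_BGR2HSV)
m=cv2.inRange(hsv,(22,120,60),(34,255,255))>0
q=W[m];rect(q,.15,.162,(.48,.6,-.45,-.33));rect(W,.145,.165,(.51,.57,-.405,-.365))
go(.5371,-.3944,.085,-7)
E
```

```text
3119 c 538.7 -384.3 long 32 short 19 long axis deg -7.7 z 0.15 0.158 0.16
5676 c 538.8 -385.3 long 59 short 24 long axis deg -6.5 z 0.145 0.158 0.165
at [ 0.5389 -0.3856  0.1229] yaw -7.0 j [0.51 0.57] -> shift [-0.0089 -0.0008  0.0379] turn z 0.0
```

>>> arm_command([
  [[-0.005,0,0,0,0,0],[-0.009,-0.001,0.01,0,0,0],[-0.009,-0.001,0.02,0,0,0],[-0.009,-0.001,0.03,0,0,0],[-0.009,-0.001,0.04,0,0,0],[-0.009,-0.001,0.047,0,0,0],[-0.009,-0.001,0.052,0,0,0],[-0.009,-0.001,0.057,0,0,0],[-0.009,-0.001,0.059,0,0,0],[-0.009,-0.001,0.059,0,0,0]],
])

```text
t: 17.42
position: [0.5365, -0.3943, 0.063]
tool_rot: [0.749, 0.663, -0.0, -0.0]
contact_force: [0.8, -0.1, -1.5]
grip_width: 0.379
grasp_force: 40.4
```

>>> arm_command([
  [[0,0,0.003,0,0,0],[0,0,0.006,0,0,0],[0,0,0.009,0,0,0],[0,0,0.012,0,0,0],[0,0,0.015,0,0,0],[0,0,0.018,0,0,0],[0,0,0.021,0,0,0],[0,0,0.024,0,0,0],[0,0,0.027,0,0,0],[0,0,0.028,0,0,0]],
])

```text
t: 18.25
position: [0.5365, -0.3942, 0.0348]
tool_rot: [0.749, 0.663, -0.0, -0.0]
contact_force: [0.2, 1.4, -1.6]
grip_width: 0.375
grasp_force: 40.4
```

Went in with no contact force. Release, rise, then move to blue.

>>> arm_command([
  [[0,0,0,0,0,0],[0,0,0,0,0,0],[0,0,0,0,0,0],[0,0,0,0,0,0],[0,0,0,0,0,0],[0,0,-0.02,0,0,0],[0,0,-0.05,0,0,0],[0,0,-0.08,0,0,0],[0,0,-0.11,0,0,0],[0,0,-0.12,0,0,0]],
], grip=0.065)

```text
t: 19.08
position: [0.5376, -0.3953, 0.1598]
tool_rot: [0.749, 0.663, 0.0, 0.003]
contact_force: [0.6, -0.2, -0.3]
grip_width: 0.76
grasp_force: 0.0
```

```bash
python3 - <<'E'
from h import *
c=snap('wrist','w7');W=cloud(c);hsv=cv2.cvtColor(c['img'],cv2.COLOR_BGR2HSV)
m=cv2.inRange(hsv,(22,120,60),(34,255,255))>0
rect(W[m],.05,.08,(.48,.6,-.45,-.33)); 
go(.4386,-.0227,.155,6)
E
```

```text
730 c 536.3 -393.9 long 33 short 17 long axis deg -7.4 z 0.055 0.069 0.072
at [ 0.5377 -0.3953  0.1599] yaw -7.0 j [0.52 0.58] -> shift [ 0.3578 -0.1438  0.0031] turn z -13.0
```

>>> arm_command([
  [[0.02,-0.008,0,0,0,-3],[0.055,-0.022,0,0,0,-6],[0.093,-0.037,0,0,0,-9],[0.131,-0.053,0,0,0,-12],[0.169,-0.068,0,0,0,-13],[0.207,-0.083,0,0,0,-13],[0.245,-0.098,0,0,0,-13],[0.283,-0.114,0,0,0,-13],[0.321,-0.129,0,0,0,-13],[0.35,-0.141,0,0,0,-13]],
])

```text
t: 19.97
position: [0.438, -0.0271, 0.1552]
tool_rot: [0.669, 0.744, -0.0, -0.0]
contact_force: [-0.3, -0.6, -0.3]
grip_width: 0.758
grasp_force: 0.0
```

>>> arm_command([
  [[0.008,-0.001,0.005,0,0,0],[0.008,-0.001,0.015,0,0,0],[0.008,-0.001,0.025,0,0,0],[0.008,-0.001,0.035,0,0,0],[0.008,-0.001,0.042,0,0,0],[0.008,-0.001,0.045,0,0,0],[0.008,-0.001,0.045,0,0,0],[0.008,-0.001,0.045,0,0,0],[0.008,-0.001,0.045,0,0,0],[0.008,-0.001,0.045,0,0,0]],
])

```text
t: 20.8
position: [0.4376, -0.022, 0.1107]
tool_rot: [0.669, 0.743, 0.0, 0.0]
contact_force: [-0.6, -0.1, 0.1]
grip_width: 0.76
grasp_force: 0.0
```

```bash
python3 - <<'E'
from h import *
W=cloud(snap('wrist','w8')); rect(W,.056,.068,(.40,.48,-.06,0.01)); go(.4386,-.0227,.0275,6)
E
```

```text
1143 c 438.8 -21.6 long 33 short 18 long axis deg 8.6 z 0.056 0.063 0.066
at [ 0.4376 -0.022   0.1106] yaw 6.0 j [-0.08  0.32] -> shift [-0.0008  0.0009  0.0831] turn z 0.0
```

>>> arm_command([
  [[0,0.001,0.015,0,0,-2],[0,0.001,0.03,0,0,-2],[0,0.001,0.045,0,0,-2],[0,0.001,0.06,0,0,-2],[0,0.001,0.073,0,0,-2],[0,0.001,0.08,0,0,-2],[0,0.001,0.083,0,0,-2],[0,0.001,0.083,0,0,-2],[0,0.001,0.083,0,0,-2],[0,0.001,0.083,0,0,-2]],
])

```text
t: 21.68
position: [0.4387, -0.0219, 0.0279]
tool_rot: [0.656, 0.755, 0.0, 0.0]
contact_force: [-0.8, 0.1, 0.0]
grip_width: 0.76
grasp_force: 0.0
```

>>> arm_command([
  [[0,0,0,0,0,0],[0,0,0,0,0,0],[0,0,0,0,0,0],[0,0,0,0,0,0],[0,0,0,0,0,0],[0,0,0,0,0,0],[0,0,0,0,0,0],[0,0,0,0,0,0],[0,0,0,0,0,0],[0,0,0,0,0,0]],
], grip=0.01)

```text
t: 22.52
position: [0.4386, -0.0218, 0.0277]
tool_rot: [0.656, 0.755, 0.0, 0.0]
contact_force: [0.2, -0.2, 7.8]
grip_width: 0.374
grasp_force: 38.9
```

>>> arm_command([
  [[0,0,-0.01,0,0,0],[0,0,-0.03,0,0,0],[0,0,-0.055,0,0,0],[0,0,-0.08,0,0,0],[0,0,-0.105,0,0,0],[0,0,-0.125,0,0,0],[0,0,-0.135,0,0,0],[0,0,-0.135,0,0,0],[0,0,-0.135,0,0,0],[0,0,-0.135,0,0,0]],
])

```text
t: 23.35
position: [0.4381, -0.0218, 0.1616]
tool_rot: [0.656, 0.755, -0.0, -0.0]
contact_force: [-0.4, 0.2, -2.8]
grip_width: 0.376
grasp_force: 40.1
```

```bash
python3 - <<'E'
from h import *
go(.548,-.3066,.163,-7)
E
```

```text
at [ 0.4381 -0.0218  0.1616] yaw 8.0 j [-0.11  0.33] -> shift [-0.2974  0.0691 -0.0015] turn z 15.0
```

>>> arm_command([
  [[-0.015,0.003,0,0,0,3],[-0.045,0.01,0,0,0,6],[-0.083,0.019,0,0,0,9],[-0.121,0.028,0,0,0,12],[-0.159,0.037,0,0,0,15],[-0.197,0.046,0,0,0,15],[-0.235,0.055,0,0,0,15],[-0.268,0.062,0,0,0,15],[-0.289,0.067,0,0,0,15],[-0.297,0.069,0,0,0,15]],
])

```text
t: 24.18
position: [0.5475, -0.3098, 0.1604]
tool_rot: [0.75, 0.662, -0.001, -0.0]
contact_force: [-0.3, 0.6, -2.0]
grip_width: 0.375
grasp_force: 40.1
```

>>> arm_command([
  [[0,0,0.005,0,0,0],[0,0,0.015,0,0,0],[0,0,0.025,0,0,0],[0,0,0.035,0,0,0],[0,0,0.04,0,0,0],[0,0,0.04,0,0,0],[0,0,0.04,0,0,0],[0,0,0.04,0,0,0],[0,0,0.04,0,0,0],[0,0,0.04,0,0,0]],
])

```text
t: 25.02
position: [0.5483, -0.3064, 0.1228]
tool_rot: [0.749, 0.663, 0.0, 0.0]
contact_force: [-0.9, 1.1, -1.1]
grip_width: 0.376
grasp_force: 40.1
```

```bash
python3 - <<'E'
from h import *
c=snap('wrist','w9');patches(c);W=cloud(c);hsv=cv2.cvtColor(c['img'],cv2.COLOR_BGR2HSV)
m=cv2.inRange(hsv,(105,120,40),(125,255,255))>0
rect(W[m],.15,.164,(.48,.6,-.35,-.25)); go(.548,-.3066,.0345,-7)
E
```

```text
white [[0.5205, -0.2576], [0.5865, -0.2659]] [ 0.5535 -0.2618]
blue [[0.5151, -0.3019], [0.5811, -0.31]] [ 0.5481 -0.306 ]
green [[0.5113, -0.3344], [0.5779, -0.3421]] [ 0.5446 -0.3382]
yellow [[0.5647, -0.4089]] 
red [] 
3135 c 547.6 -304.6 long 34 short 18 long axis deg 2.0 z 0.15 0.158 0.16
at [ 0.5482 -0.3064  0.1227] yaw -7.0 j [0.38 0.5 ] -> shift [-0.0002 -0.0002  0.0882] turn z 0.0
```

```bash
python3 - <<'E'
from h import *
def ax(n,lo,hi,box):
    c=load(n);W=cloud(c);hsv=cv2.cvtColor(c['img'],cv2.COLOR_BGR2HSV);m=(cv2.inRange(hsv,lo,hi)>0)&(W[...,2]>.1)
    k,l,st,ce=cv2.connectedComponentsWithStats(m.astype(np.uint8)); i=1+st[1:,4].argmax(); print(n,st[i],ce[i])
    q=W[(l==i)&(W[...,2]>.154)]
    for z in (.154,.156,.157): rect(q,z,.17,(0,1,-1,1))
    q=q[:,:2]; q=q[np.isfinite(q).all(1)]; print(np.degrees(np.arctan2(*np.linalg.svd(q-q.mean(0),full_matrices=False)[2][0][::-1])))
ax('w6',(22,120,60),(34,255,255),0); ax('w9',(100,100,40),(128,255,255),0)
c=load('w9'); cv2.imwrite('pics/w9c.png',cv2.resize(c['img'][200:340,230:410],None,fx=4,fy=4))
E
```

```text
w6 [ 277  262   84   55 3491] [316.95961043 288.71727299]
2708 c 538.7 -384.4 long 32 short 19 long axis deg -8.2 z 0.154 0.158 0.16
2507 c 538.7 -384.4 long 32 short 19 long axis deg -8.2 z 0.156 0.158 0.16
2369 c 538.7 -384.4 long 32 short 19 long axis deg -8.4 z 0.157 0.158 0.16
176.6471356631979
w9 [ 277  263   84   54 3480] [316.87787356 289.96724138]
2766 c 548.0 -306.0 long 32 short 19 long axis deg -7.4 z 0.154 0.158 0.16
2550 c 548.0 -306.0 long 32 short 19 long axis deg -7.4 z 0.156 0.158 0.16
2438 c 548.0 -305.6 long 32 short 18 long axis deg -6.9 z 0.157 0.158 0.16
-6.662282462031163
```

View pics/w9c.png

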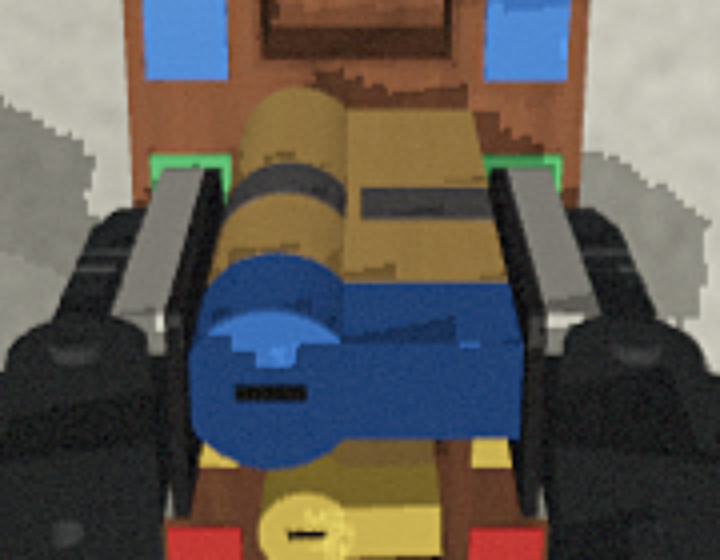

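The crop shows the blue cylinder square in the pads (barrel left) and the yellow one seated at (340,520). Blue lines up with its pocket within 0.5 mm, so lowering.

>>> arm_command([
  [[0,0,0.01,0,0,0],[0,0,0.02,0,0,0],[0,0,0.03,0,0,0],[0,0,0.04,0,0,0],[0,0,0.05,0,0,0],[0,0,0.055,0,0,0],[0,0,0.058,0,0,0],[0,0,0.061,0,0,0],[0,0,0.064,0,0,0],[0,0,0.067,0,0,0]],
])

```text
t: 25.9
position: [0.5483, -0.3064, 0.0554]
tool_rot: [0.749, 0.663, 0.0, 0.0]
contact_force: [-1.0, 0.0, -2.3]
grip_width: 0.376
grasp_force: 40.1
```

>>> arm_command([
  [[0,0,0.003,0,0,0],[0,0,0.006,0,0,0],[0,0,0.009,0,0,0],[0,0,0.012,0,0,0],[0,0,0.015,0,0,0],[0,0,0.018,0,0,0],[0,0,0.02,0,0,0],[0,0,0.021,0,0,0],[0,0,0.021,0,0,0],[0,0,0.021,0,0,0]],
])

```text
t: 26.73
position: [0.5481, -0.3064, 0.0344]
tool_rot: [0.749, 0.663, -0.0, 0.0]
contact_force: [-0.1, -0.0, -0.8]
grip_width: 0.374
grasp_force: 40.1
```

>>> arm_command([
  [[0,0,0,0,0,0],[0,0,0,0,0,0],[0,0,0,0,0,0],[0,0,0,0,0,0],[0,0,0,0,0,0],[0,0,-0.02,0,0,0],[0,0,-0.05,0,0,0],[0,0,-0.08,0,0,0],[0,0,-0.11,0,0,0],[0,0,-0.12,0,0,0]],
], grip=0.065)

```text
t: 27.57
position: [0.5491, -0.3071, 0.1585]
tool_rot: [0.749, 0.663, 0.001, 0.002]
contact_force: [0.0, -0.5, 0.6]
grip_width: 0.762
grasp_force: 0.0
```

```bash
python3 - <<'E'
from h import *
c=snap('wrist','w10');W=cloud(c);hsv=cv2.cvtColor(c['img'],cv2.COLOR_BGR2HSV)
m=cv2.inRange(hsv,(100,100,40),(128,255,255))>0
rect(W[m],.055,.08,(.48,.6,-.35,-.25))
P=cloud(snap('top'));print('white');rect(P,.05,.068,(.40,.5,-.2,-.11))
go(.4537,-.1515,.155,11)
E
```

```text
822 c 547.8 -306.0 long 33 short 18 long axis deg -7.0 z 0.058 0.069 0.072
white
few 0
at [ 0.5488 -0.3067  0.1564] yaw -7.0 j [0.37 0.49] -> shift [ 0.1425 -0.1133  0.0008] turn z -18.0
```

>>> arm_command([
  [[0.015,-0.012,0,0,0,-4],[0.04,-0.032,0,0,0,-8],[0.065,-0.052,0,0,0,-12],[0.09,-0.072,0,0,0,-16],[0.115,-0.092,0.01,0,0,-18],[0.135,-0.108,0.02,0,0,-18],[0.142,-0.113,0.035,0,0,-18],[0.142,-0.113,0.043,0,0,-18],[0.142,-0.113,0.045,0,0,-18],[0.142,-0.113,0.045,0,0,-18]],
])

```text
t: 28.5
position: [0.4533, -0.1524, 0.1086]
tool_rot: [0.636, 0.771, -0.0, -0.0]
contact_force: [1.0, -0.2, 0.8]
grip_width: 0.76
grasp_force: 0.0
```

```bash
python3 - <<'E'
from h import *
W=cloud(snap('wrist','w11')); q=rect(W,.056,.068,(.41,.5,-.2,-.11)); rect(W,.060,.066,(.41,.5,-.2,-.11));go(.4537,-.1515,.0275,11)
E
```

```text
1158 c 454.1 -150.7 long 33 short 18 long axis deg 5.1 z 0.056 0.063 0.065
1062 c 454.1 -150.7 long 33 short 18 long axis deg 5.1 z 0.06 0.063 0.065
at [ 0.4535 -0.1525  0.1092] yaw 10.9 j [0.21 0.6 ] -> shift [0.001  0.0005 0.0817] turn z -0.1
```

>>> arm_command([
  [[0.0015,0.001,0.013,0,0,3],[0.0015,0.001,0.026,0,0,5],[0.0015,0.001,0.04,0,0,5],[0.0015,0.001,0.055,0,0,5],[0.0015,0.001,0.068,0,0,5],[0.0015,0.001,0.077,0,0,5],[0.0015,0.001,0.082,0,0,5],[0.0015,0.001,0.082,0,0,5],[0.0015,0.001,0.082,0,0,5],[0.0015,0.001,0.082,0,0,5]],
])

```text
t: 29.38
position: [0.4542, -0.1502, 0.028]
tool_rot: [0.669, 0.743, 0.0, 0.0]
contact_force: [0.2, 0.0, 0.4]
grip_width: 0.759
grasp_force: 0.0
```

>>> arm_command([
  [[0,0,0,0,0,0],[0,0,0,0,0,0],[0,0,0,0,0,0],[0,0,0,0,0,0],[0,0,0,0,0,0],[0,0,0,0,0,0],[0,0,0,0,0,0],[0,0,0,0,0,0],[0,0,0,0,0,0],[0,0,0,0,0,0]],
], grip=0.01)

```text
t: 30.22
position: [0.4542, -0.15, 0.0278]
tool_rot: [0.669, 0.743, 0.0, 0.0]
contact_force: [0.2, 0.3, 8.6]
grip_width: 0.377
grasp_force: 38.9
```

>>> arm_command([
  [[0,0,-0.01,0,0,0],[0,0,-0.03,0,0,0],[0,0,-0.055,0,0,0],[0,0,-0.08,0,0,0],[0,0,-0.105,0,0,0],[0,0,-0.125,0,0,0],[0,0,-0.135,0,0,0],[0,0,-0.135,0,0,0],[0,0,-0.135,0,0,0],[0,0,-0.135,0,0,0]],
])

```text
t: 31.05
position: [0.4536, -0.1498, 0.1618]
tool_rot: [0.669, 0.743, -0.0, -0.0]
contact_force: [-0.3, -0.5, -1.1]
grip_width: 0.376
grasp_force: 40.1
```

```bash
python3 - <<'E'
from h import *
go(.5536,-.2624,.163,-7)
E
```

```text
at [ 0.4536 -0.1498  0.1618] yaw 6.0 j [0.17 0.53] -> shift [-0.1224  0.0877 -0.0013] turn z 13.0
```

>>> arm_command([
  [[-0.01,0.007,0,0,0,3],[-0.03,0.021,0,0,0,6],[-0.055,0.039,0,0,0,9],[-0.08,0.057,0,0,0,12],[-0.105,0.075,0,0,0,13],[-0.118,0.084,0.01,0,0,13],[-0.122,0.088,0.025,0,0,13],[-0.122,0.088,0.035,0,0,13],[-0.122,0.088,0.04,0,0,13],[-0.122,0.088,0.04,0,0,13]],
])

```text
t: 31.88
position: [0.5533, -0.2612, 0.1209]
tool_rot: [0.749, 0.663, -0.001, -0.001]
contact_force: [0.2, 0.4, -2.3]
grip_width: 0.376
grasp_force: 40.1
```

```bash
python3 - <<'E'
from h import *
c=snap('wrist','w12');patches(c);W=cloud(c);hsv=cv2.cvtColor(c['img'],cv2.COLOR_BGR2HSV)
m=(cv2.inRange(hsv,(0,0,60),(179,60,255))>0)&(W[...,2]>.15)
k,l,st,ce=cv2.connectedComponentsWithStats(m[250:330,285:350].astype(np.uint8)); 
rect(W[240:330,270:370][W[240:330,270:370,2]>.154],.154,.164,(.48,.63,-.275,-.245)); go(.5536,-.2622,.0345,-7)
cv2.imwrite('pics/w12c.png',cv2.resize(c['img'][160:340,230:410],None,fx=3.3,fy=3.3))
E
```

```text
white [[0.5206, -0.2582], [0.5866, -0.2662]] [ 0.5536 -0.2622]
blue [[0.5893, -0.301]] 
green [[0.51, -0.3591], [0.5701, -0.3653]] [ 0.54   -0.3622]
yellow [[0.5049, -0.3841], [0.5711, -0.392]] [ 0.538 -0.388]
red [] 
3541 c 553.5 -261.5 long 38 short 23 long axis deg -6.7 z 0.154 0.157 0.164
at [ 0.5537 -0.2614  0.122 ] yaw -7.0 j [0.3  0.46] -> shift [-0.0008  0.0001  0.0875] turn z 0.0
```

View pics/w12c.png

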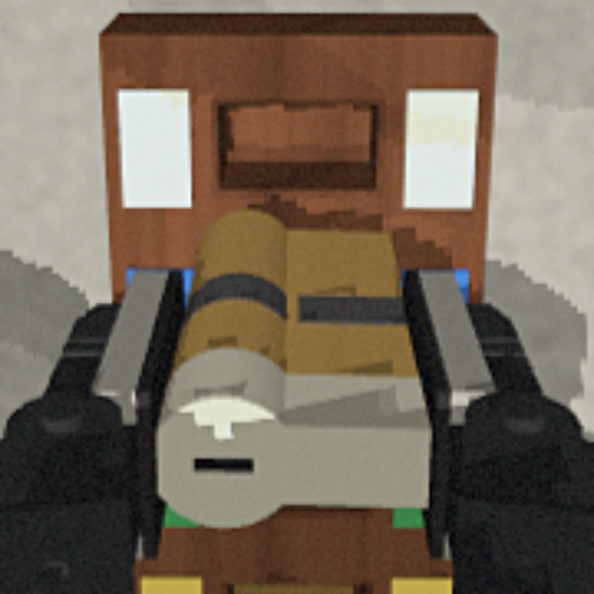

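White is square in the pads with the white patches (155,150)/(440,150) either side of its pocket. Lowering.

>>> arm_command([
  [[-0.001,0,0.01,0,0,0],[-0.001,0,0.02,0,0,0],[-0.001,0,0.03,0,0,0],[-0.001,0,0.04,0,0,0],[-0.001,0,0.05,0,0,0],[-0.001,0,0.055,0,0,0],[-0.001,0,0.058,0,0,0],[-0.001,0,0.061,0,0,0],[-0.001,0,0.064,0,0,0],[-0.001,0,0.067,0,0,0]],
])

```text
t: 32.77
position: [0.5543, -0.2631, 0.0554]
tool_rot: [0.749, 0.663, 0.0, 0.0]
contact_force: [0.4, -0.8, -1.7]
grip_width: 0.377
grasp_force: 40.2
```

>>> arm_command([
  [[0,0,0.003,0,0,0],[0,0,0.006,0,0,0],[0,0,0.009,0,0,0],[0,0,0.012,0,0,0],[0,0,0.015,0,0,0],[0,0,0.018,0,0,0],[0,0,0.02,0,0,0],[0,0,0.02,0,0,0],[0,0,0.02,0,0,0],[0,0,0.02,0,0,0]],
])

```text
t: 33.6
position: [0.5541, -0.2631, 0.0354]
tool_rot: [0.749, 0.663, -0.0, 0.0]
contact_force: [0.5, 0.5, -1.3]
grip_width: 0.38
grasp_force: 40.2
```

>>> arm_command([
  [[0,0,0,0,0,0],[0,0,0,0,0,0],[0,0,0,0,0,0],[0,0,0,0,0,0],[0,0,0,0,0,0],[0,0,-0.02,0,0,0],[0,0,-0.05,0,0,0],[0,0,-0.08,0,0,0],[0,0,-0.11,0,0,0],[0,0,-0.13,0,0,0]],
], grip=0.065)

```text
t: 34.43
position: [0.5545, -0.2634, 0.1682]
tool_rot: [0.749, 0.663, 0.0, 0.001]
contact_force: [0.1, -0.1, 0.5]
grip_width: 0.762
grasp_force: 0.0
```

```bash
python3 - <<'E'
from h import *
W=cloud(snap('wrist','w13'));rect(W,.058,.075,(.48,.62,-.285,-.245))
c=snap('top','top3');P=cloud(c)
for b in [(.5,.6,-.283,-.24),(.5,.59,-.328,-.285),(.49,.58,-.416,-.373)]: rect(P,.055,.08,b)
print('fin');rect(P,.042,.06,(.45,.66,-.2,.06));print('sign');m=cv2.inRange(cv2.cvtColor(c['img'],cv2.COLOR_BGR2HSV),(0,130,60),(6,255,255))>0;rect(P[m],.08,.14,(.6,.76,.05,.22))
go(.552,-.046,.20,77.2)
E
```

```text
788 c 553.9 -263.8 long 33 short 17 long axis deg -7.3 z 0.058 0.069 0.072
few 0
few 0
56 c 536.3 -395.9 long 34 short 16 long axis deg -6.3 z 0.056 0.069 0.078
fin
70 c 552.2 -46.7 long 46 short 14 long axis deg -13.5 z 0.043 0.049 0.056
sign
476 c 679.8 110.8 long 80 short 51 long axis deg -84.8 z 0.098 0.125 0.137
at [ 0.5552 -0.2637  0.1686] yaw -7.0 j [0.29 0.45] -> shift [ 0.2156 -0.0295 -0.0319] turn z -84.2
```

All three cylinders are seated (tops at about 69 mm). The sign still sits astride, though it reads about 20 mm along the bar; I'll recheck that at the end. Now the scraper.

>>> arm_command([
  [[0.015,-0.002,-0.005,0,0,-7],[0.04,-0.005,-0.015,0,0,-14],[0.07,-0.01,-0.025,0,0,-21],[0.1,-0.014,-0.03,0,0,-28],[0.13,-0.018,-0.03,0,0,-35],[0.16,-0.022,-0.03,0,0,-42],[0.19,-0.026,-0.03,0,0,-49],[0.21,-0.029,-0.03,0,0,-56],[0.216,-0.03,-0.03,0,0,-63],[0.216,-0.03,-0.03,0,0,-70]],
], grip=0.05)

```text
t: 35.37
position: [0.5504, -0.0426, 0.1948]
tool_rot: [0.229, 0.973, 0.0, -0.0]
contact_force: [-0.2, -1.7, 0.0]
grip_width: 0.587
grasp_force: 0.0
```

>>> arm_command([
  [[0,0,0,0,0,-7],[0,0,0.01,0,0,-14],[0,0,0.03,0,0,-14],[0,0,0.05,0,0,-14],[0,0,0.065,0,0,-14],[0,0,0.075,0,0,-14],[0,0,0.08,0,0,-14],[0,0,0.08,0,0,-14],[0,0,0.08,0,0,-14],[0,0,0.08,0,0,-14]],
])

```text
t: 36.2
position: [0.551, -0.045, 0.116]
tool_rot: [0.113, 0.994, 0.0, 0.001]
contact_force: [0.2, -0.8, 0.2]
grip_width: 0.586
grasp_force: 0.0
```

```bash
python3 - <<'E'
from h import *
c=snap('wrist','w14');W=cloud(c);print('fin');rect(W,.044,.054,(.5,.6,-.09,-.01))
b=(c['img'].max(-1).astype(int)-c['img'].min(-1)<25)&(c['img'].mean(-1)>100)
go(.552,-.046,.014,77)
s=snap('side','side5');S=cloud(s);print('side fin');rect(S,.04,.054,(.5,.6,-.09,-.01))
E
```

```text
fin
1201 c 551.7 -44.1 long 44 short 14 long axis deg -12.6 z 0.044 0.051 0.053
at [ 0.5509 -0.045   0.116 ] yaw 77.0 j [0.1  1.19] -> shift [-0.0011 -0.0007  0.102 ] turn z 0.0
side fin
99 c 552.9 -44.6 long 45 short 16 long axis deg -12.7 z 0.04 0.049 0.054
```

View pics/w14.png

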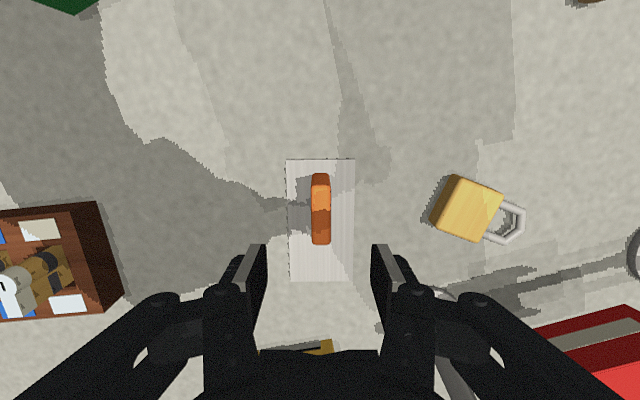

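The view shows the fin (320,208) centred between the fingers and aligned, working edge towards the robot-far side (bottom of picture), padlock clear at (475,208). Descend and grip.

>>> arm_command([
  [[0,0,0.02,0,0,0],[0,0,0.04,0,0,0],[0,0,0.06,0,0,0],[0,0,0.078,0,0,0],[0,0,0.09,0,0,0],[0,0,0.097,0,0,0],[0,0,0.1,0,0,0],[0,0,0.1,0,0,0],[0,0,0.1,0,0,0],[0,0,0.1,0,0,0]],
])

```text
t: 37.13
position: [0.551, -0.0451, 0.0161]
tool_rot: [0.113, 0.994, -0.0, 0.001]
contact_force: [0.1, -0.1, -0.3]
grip_width: 0.585
grasp_force: 0.0
```

>>> arm_command([
  [[0,0,0,0,0,0],[0,0,0,0,0,0],[0,0,0,0,0,0],[0,0,0,0,0,0],[0,0,0,0,0,0],[0,0,0,0,0,0],[0,0,0,0,0,0],[0,0,0,0,0,0],[0,0,0,0,0,0],[0,0,0,0,0,0]],
], grip=0.0)

```text
t: 37.97
position: [0.5509, -0.0449, 0.0157]
tool_rot: [0.113, 0.994, 0.0, 0.0]
contact_force: [-1.2, 0.1, 5.9]
grip_width: 0.157
grasp_force: 39.7
```

```bash
python3 - <<'E'
from h import *
from scipy.spatial import cKDTree
W=cloud(load('w3'));print('guard wrist');rect(W,.030,.040,(.62,.8,-.2,-.03))
rect(cloud(load('top3')),.032,.040,(.62,.8,-.2,-.03));rect(cloud(load('top0')),.032,.040,(.62,.8,-.2,-.03));rect(cloud(load('side5')),.032,.040,(.62,.8,-.2,-.03))
rect(cloud(load('w14')),.032,.040,(.62,.8,-.2,-.03))
go(.552,-.046,.014,77)
E
```

```text
guard wrist
2901 c 721.6 -109.5 long 85 short 62 long axis deg 87.5 z 0.03 0.037 0.039
400 c 721.7 -111.5 long 84 short 62 long axis deg 88.6 z 0.032 0.036 0.04
404 c 721.4 -111.6 long 83 short 61 long axis deg 85.6 z 0.032 0.036 0.04
455 c 722.0 -108.5 long 89 short 64 long axis deg 84.6 z 0.032 0.037 0.04
few 0
at [ 0.5509 -0.0449  0.0157] yaw 77.0 j [0.08 1.16] -> shift [-0.0013 -0.0008  0.0017] turn z 0.0
```

>>> arm_command([
  [[0,0,-0.002,0,0,0],[-0.007,-0.006,-0.002,0,0,-1.5],[-0.015,-0.013,-0.002,0,0,-3],[-0.023,-0.02,-0.002,0,0,-4.5],[-0.031,-0.027,-0.002,0,0,-6],[-0.039,-0.034,-0.002,0,0,-7.5],[-0.047,-0.041,-0.002,0,0,-9],[-0.054,-0.048,-0.002,0,0,-10.4],[-0.054,-0.048,-0.002,0,0,-10.4],[-0.054,-0.048,-0.002,0,0,-10.4]],
])

```text
t: 38.8
position: [0.5921, -0.104, 0.0172]
tool_rot: [0.023, 1.0, 0.0, -0.0]
contact_force: [-0.9, -0.1, -2.7]
grip_width: 0.157
grasp_force: 39.0
```

```bash
python3 - <<'E'
from h import *
go(.5931,-.1042,.0177,87.4)
w=snap('wrist','w15');W=cloud(w);print('fin wrist');hsv=cv2.cvtColor(w['img'],cv2.COLOR_BGR2HSV);m=cv2.inRange(hsv,(5,150,80),(18,255,255))>0;rect(W[m],.042,.06,(.5,.68,-.17,-.03))
# blade corners and guard in top view
c=snap('top','top4')
m=cv2.inRange(cv2.cvtColor(c['img'],cv2.COLOR_BGR2HSV),(24,120,80),(34,255,255))>0
cv2.imwrite('pics/t4c.png',cv2.resize(c['img'][105:205,300:400],None,fx=6,fy=6,interpolation=cv2.INTER_CUBIC))
E
```

```text
at [ 0.5921 -0.104   0.0172] yaw 87.3 j [0.21 1.38] -> shift [-0.001  -0.0002 -0.0005] turn z -0.1
fin wrist
3582 c 592.6 -103.9 long 44 short 14 long axis deg -2.0 z 0.042 0.052 0.054
```

View pics/w15.png

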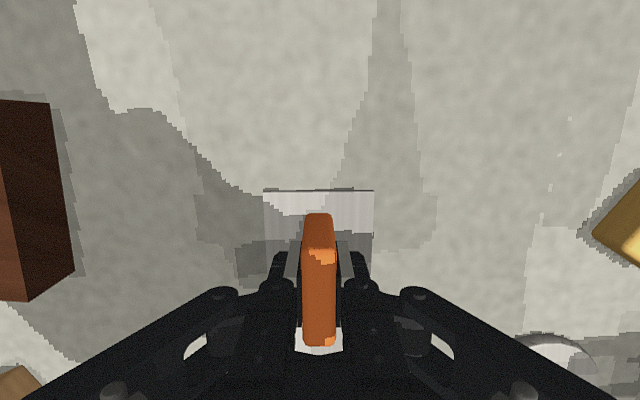

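The scraper is held level and square (fin axis -2°, rear blade edge horizontal at row 190). Inserting gently, watching the force.

>>> arm_command([
  [[-0.004,0,0,0,0,0],[-0.008,0,0,0,0,0],[-0.012,0,0,0,0,0],[-0.016,0,0,0,0,0],[-0.02,0,0,0,0,0],[-0.023,0,0,0,0,0],[-0.026,0,0,0,0,0],[-0.029,0,0,0,0,0],[-0.032,0,0,0,0,0],[-0.035,0,0,0,0,0]],
])

```text
t: 39.73
position: [0.6276, -0.1056, 0.0173]
tool_rot: [0.023, 1.0, -0.0, -0.0]
contact_force: [0.1, 0.9, -1.5]
grip_width: 0.159
grasp_force: 39.0
```

```bash
python3 - <<'E'
from h import *
o=arm.get_obs();print(o['contact_force'].round(2),o['ft_torque'].round(2)); go(.658,-.1071,.017,87.4)
E
```

```text
[ 0.1   0.9  -1.46] [-0.07 -0.01 -0.  ]
at [ 0.6276 -0.1056  0.0173] yaw 87.4 j [0.21 1.41] -> shift [-0.0304 -0.0002  0.0003] turn z 0.0
```

>>> arm_command([
  [[-0.004,0,0,0,0,0],[-0.008,0,0,0,0,0],[-0.012,0,0,0,0,0],[-0.016,0,0,0,0,0],[-0.019,0,0,0,0,0],[-0.022,0,0,0,0,0],[-0.024,0,0,0,0,0],[-0.026,0,0,0,0,0],[-0.027,0,0,0,0,0],[-0.028,0,0,0,0,0]],
])

```text
t: 40.57
position: [0.6554, -0.1068, 0.0173]
tool_rot: [0.023, 1.0, -0.0, -0.0]
contact_force: [0.5, 0.1, -2.4]
grip_width: 0.159
grasp_force: 39.0
```

>>> arm_command([
  [[-0.0005,0,0,0,0,0],[-0.001,0,0,0,0,0],[-0.0015,0,0,0,0,0],[-0.002,0,0,0,0,0],[-0.0025,0,0,0,0,0],[-0.003,0,0,0,0,0],[-0.003,0,0,0,0,0],[-0.003,0,0,0,0,0],[-0.003,0,0,0,0,0],[-0.003,0,0,0,0,0]],
])

```text
t: 41.4
position: [0.6577, -0.1069, 0.0171]
tool_rot: [0.023, 1.0, -0.0, -0.001]
contact_force: [-4.9, 0.3, 0.2]
grip_width: 0.157
grasp_force: 39.3
```

Contact with the slot's end wall (5 N) exactly where predicted. Set down, release, rise.

>>> arm_command([
  [[0.0005,0,0.0005,0,0,0],[0.0005,0,0.001,0,0,0],[0.0005,0,0.0015,0,0,0],[0.0005,0,0.0015,0,0,0],[0.0005,0,0.0015,0,0,0],[0.0005,0,0.0015,0,0,0],[0.0005,0,0.0015,0,0,0],[0.0005,0,0.0015,0,0,0],[0.0005,0,0.0015,0,0,0],[0.0005,0,0.0015,0,0,0]],
])

```text
t: 42.23
position: [0.6577, -0.1069, 0.0158]
tool_rot: [0.023, 1.0, -0.0, -0.0]
contact_force: [-4.2, 0.4, 0.8]
grip_width: 0.158
grasp_force: 39.4
```

>>> arm_command([
  [[0,0,0,0,0,0],[0,0,0,0,0,0],[0,0,0,0,0,0],[0,0,0,0,0,0],[0,0,0,0,0,0],[0,0,-0.015,0,0,0],[0,0,-0.04,0,0,0],[0,0,-0.07,0,0,0],[0,0,-0.1,0,0,0],[0,0,-0.12,0,0,0]],
], grip=0.04)

```text
t: 43.07
position: [0.6586, -0.1069, 0.14]
tool_rot: [0.023, 1.0, -0.0, 0.002]
contact_force: [-0.7, 0.0, 0.3]
grip_width: 0.469
grasp_force: 0.0
```

>>> arm_command([
  [[0,0,-0.03,0,0,0],[0.02,0,-0.06,0,0,0],[0.05,0,-0.09,0,0,0],[0.085,0,-0.12,0,0,0],[0.12,0,-0.14,0,0,0],[0.15,0,-0.15,0,0,0],[0.18,0,-0.15,0,0,0],[0.2,0,-0.15,0,0,0],[0.2,0,-0.15,0,0,0],[0.2,0,-0.15,0,0,0]],
])

```text
t: 43.9
position: [0.4578, -0.098, 0.2872]
tool_rot: [0.023, 1.0, -0.0, 0.001]
contact_force: [0.5, -0.9, -0.1]
grip_width: 0.47
grasp_force: 0.0
```

```bash
python3 - <<'E'
from h import *
H=lambda c,lo,hi:cv2.inRange(cv2.cvtColor(c['img'],cv2.COLOR_BGR2HSV),lo,hi)>0
for n in ['top','side']:
    c=snap(n,n+'9');P=cloud(c);print(n)
    print('fin');rect(P[H(c,(5,150,80),(18,255,255))],.03,.06,(.6,.72,-.17,-.03))
    print('sign');rect(P[H(c,(0,130,60),(6,255,255))],.08,.145,(.6,.76,.03,.24))
    print('ball');rect(P[H(c,(0,150,60),(6,255,255))],.12,.17,(.44,.58,.3,.4))
    for b in [(.5,.6,-.283,-.24),(.5,.59,-.328,-.285),(.49,.58,-.416,-.373)]: rect(P,.062,.08,b)
cv2.imwrite('pics/fin.png',cv2.resize(load('side9')['img'][70:370,200:500],None,fx=2,fy=2))
E
```

```text
top
fin
10 c 676.4 -110.1 long 10 short 5 long axis deg 73.4 z 0.044 0.05 0.056
sign
480 c 679.7 111.5 long 79 short 51 long axis deg -81.9 z 0.1 0.125 0.136
ball
59 c 529.6 355.2 long 22 short 22 long axis deg -51.2 z 0.14 0.152 0.159
51 c 554.4 -264.8 long 33 short 15 long axis deg -3.6 z 0.063 0.068 0.075
53 c 547.5 -309.3 long 32 short 17 long axis deg -14.7 z 0.062 0.068 0.076
51 c 536.3 -394.9 long 33 short 16 long axis deg -4.1 z 0.063 0.068 0.076
side
fin
112 c 664.2 -108.6 long 58 short 15 long axis deg -0.9 z 0.031 0.045 0.053
sign
341 c 682.4 111.0 long 80 short 56 long axis deg -84.5 z 0.08 0.122 0.135
ball
50 c 529.7 351.9 long 23 short 19 long axis deg -31.7 z 0.138 0.149 0.158
86 c 554.4 -266.3 long 34 short 17 long axis deg -17.6 z 0.062 0.069 0.073
94 c 548.5 -305.5 long 33 short 19 long axis deg 2.0 z 0.062 0.069 0.072
111 c 536.5 -392.6 long 33 short 17 long axis deg 5.0 z 0.062 0.069 0.072
```

View pics/fin.png

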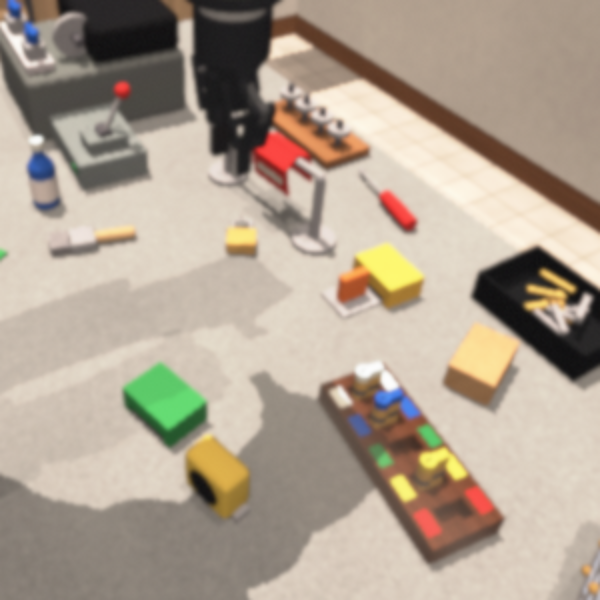

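The final view shows the lever leaning away (ball at (122,90)) and the sign astride the bar (285,160). The scraper is home in the yellow guard (355,285), and white, blue and yellow are seated in their own pockets. Bystanders have not moved and the arm is clear, so I'm handing in.

```bash
python3 -c "
from rig import arm
print(arm.close_job())"
```

```text
the job is handed in; nothing more can be done
None
```

The job is handed in and its verdict was not shown: by my last camera readings the lever is against its far stop, the sign is astride the bar, the yellow, blue and white cylinders (the only three present) are in their own pockets, and the scraper is home in its yellow guard.

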